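# Refit the rinsed filter cartridge and hold the bayonet lid at its bleed position

### The arm

A 6-joint arm with a two-finger parallel gripper is mounted at the origin on the work surface. World frame = base frame: x ahead of the robot, y to its left, z up, the work surface at z = 0. Lengths are in m, angles in degrees, forces in N, time in s.
With the tool pointing down it reaches from about 0.4 to 0.825 m from the base axis. Payload 7 kg.
Tool frame: the origin (TCP) lies midway between the tips of the shut fingers; the grasp point (between the pads) lies 19 mm behind it; z points along the fingers, y is the line along which they close (so a half turn about z gives the same grasp; the last joint's range is limited). The gripper opens to 88 mm and grips with 3 to 60 N. Pads are 19 mm wide; open, the fingers measure 130 mm over their backs; the gripper's body (78 mm by 193 mm) begins 47 mm behind the grasp point.
Start: joints at [89.616, 20.546, 0.682, 0, -70.136, -16.507], TCP at [0.196, 0.646, 0.201] pointing down, gripper open.
Joint ranges: [-176.03, 176.03], [-82.01, 121.73], [-58.28, 71.71], [-173.87, 95.51], [-174.79, -0.11], [-173.66, 173.66]. Speed limits (degrees/s): [136.94, 136.94, 172.46, 180, 180, 180].

### API

Orientations are given as [roll, pitch, yaw] about the fixed x, y, z axes, in that order (R = Rz(yaw) Ry(pitch) Rx(roll)).
In Python, from plant import ctrl gives the robot as it stands. The module is installed in compiled form; this text tells all that it offers.
- The arm moves only by the tool play_rows, never from a script. Its argument "commands" is a list that holds one entry, the list of rows, each a list of 7 numbers: the turn, a rotation vector about the tool's x, y, z in rad, then the shift along the tool's x, y, z in cm, then the finger opening in cm, from 0 to 8.76. In form: [[[ax, ay, az, x, y, z, grip], ...]]. A call has 1 to 8 rows; each row is the pose to reach, as a shift and turn from the pose commanded when the call began, along the tool's axes at that moment; what a row does not reach only later rows make up. A row lasts 1/12 s, in which the tool goes at most 41.7 mm and 7.16 degrees, less where a joint would pass 70% of its speed; a pose out of reach is approached as far as the arm can. A call with a gripper value outside its range is refused whole. The fingers move at their own pace and stop on an object; the grip force is fixed at half the most. Time passes only in rows, so rows that repeat a pose let the fingers close. It gives the time, the measured TCP pose, the force, the opening and the grip force at its end, in the units of the state.
- ctrl.get_obs(): the state, without advancing time (a new reading comes with each control period).
- ctrl.snapshot(name): name is "side" or "top" or "wrist"; returns a dict with "color" (384x512x3 uint8, red, green, blue), "camera_matrix" (3x3 intrinsics, pixels), "origin" and "rotation" of the camera in the world; the wrist camera has in their place "hand_eye" (4x4, takes a point from camera to tool coordinates, whose origin is the TCP and whose axes are the flange's). Camera axes: x right, y down, z forward; pixel columns grow to the right and rows downward; lengths in m; the calibration is good to about 2 mm. The wrist camera is an equidistant fisheye: a pixel r from the principal point sees the ray r / f radians off the axis. A picture is of the moment at which its call begins: read the wrist's pose just before it. There is no depth.
- ctrl.close_job(): hands the job in; it is judged then, once.
Trained networks look in a picture, given as the dict that the camera call returned (one of the last four; its "shot" number tells which), for a name from the list of things; names that differ only in an ending like _2 or _b are one class to them, and where a whole thing is asked for, a point or a joint stands for the part that bears it (a point fixed in the world has none). Each returns a list of dicts, best first, with "conf" (0 to 1); they miss things now and then, are a little off and sometimes report something else, mostly with a low value. They report only what shows in the picture. A call takes as long as a camera call. They do not tell look-alikes from the thing itself.
- ctrl.find_in(picture, name): "bbox" ([left, top, width, height] in pixels, round what is visible of it).
The state is a dict: "clock": time; "joint_pos": joint angles; "qvel": joint speeds; "tau": joint torques, N m; "tool_pos": TCP position; "orientation": TCP orientation; "force": force on the tool from outside, world axes, zero at the start; "moment": the same for the moment, N m; "opening": finger opening in m; "gripper_force": force on a finger pad.
Only numpy, scipy, OpenCV 4.12 (cv2) and the standard library are available. Lean on these libraries where they do the work, as an engineer would, in place of code of your own. Each camera call takes 0.05 s, during which the arm holds its last target. There are 200 camera calls.

### The job

The rinsed string-wound filter cartridge is draining on a peg: slide it straight up off the peg, lower it over the standpipe in the open filter housing until it sits on the bottom, and let go of it. Then fit the bayonet lid, its lugs down through the two gaps in the collar, and turn it clockwise to the bleed mark, halfway round to the lock and well short of the click; finish still gripping the lid and holding it still there, down on the collar, so that I can bleed the air. Leave the dispenser, bottle, funnel and tub where they stand.

Things in the scene. Friction and masses are not known exactly. Their poses are not given: they have to be found in the camera images.
- cartridge: string-wound filter cartridge: upright cream ring, 60 mm diameter, 70 mm tall, 28 mm bore, about 0.12 kg; origin at the centre of its lower end, z up. Starts on the drainer's first peg, on its 14 mm boss. Gripped with the pads' middle 10 mm below its top, the fingertips stay above the housing's rim when it is seated.
- drainer: fixed white drip tray, 210 x 110 mm, rim 12 mm high, with two upright pegs 16 mm in diameter, tops 98 mm above the shelf, each on a 14 mm high boss. Origin: on the shelf under the peg that carries the cartridge; the empty peg is 100 mm from it along x.
- housing: fixed white round filter housing, 110 mm outside, rim 50 mm above the shelf; brass ports out to 103 mm along +y and -y, up to 45 mm high. Origin on the shelf on its axis, z up. Inner bottom 15 mm above the shelf; standpipe 22 mm in diameter with tapered tip, up to 55 mm. Two gaps for the lid's lugs, centred on its +x and -x, 26 mm wide, 98 mm across.
- collar (a point): centre of the housing's rim, 50 mm above its origin, same axes. Inward ledge 6 mm thick, 84 mm inner diameter, between the gaps; the lid's lugs turn under it with 2 mm play, freely up to about 60 degrees clockwise (seen from above) of the gaps, then against a spring catch, which clicks at about 90. Counter-clockwise it stops after 7 degrees.
- bleed_mark (a point): short single rib on the outside of the collar, 45 degrees clockwise (seen from above) of the gap at the housing's +x; another is half a turn on. A long rib marks each gap, twin short ribs the lock, 90 degrees clockwise of it. The lid's pointers, and so its bar, must point to the bleed marks at the end.
- lid: grey bayonet lid, about 0.14 kg, upright on its skirt; flange 100 mm, dome 78 mm in diameter, 86 mm tall over all. Origin: centre of the skirt's lower edge, z up. Grip bar along x, 62 mm long, 12 mm thick, 60 to 86 mm above the origin. Lugs 15 mm wide, 5 mm tall, 92 mm across, at +x and -x of the skirt's lower edge (same after half a turn).
- lid_mark (a point): tip of the pointer rib on the lid's flange above its +x lug: x = 50 mm, z = 18 mm in the lid's frame (a like rib at -x). The flange's underside is 13 mm above the lid's origin: fully down, it rests on the collar, the lid's origin 37 mm above the housing's; the hollow lid clears the seated cartridge.
- dispenser: bystander: white plastic pump dispenser, 68 mm in diameter, 170 mm tall; origin at the centre of its underside
- bottle: bystander: empty green glass bottle, 64 mm in diameter, 215 mm tall; origin at the centre of its underside
- funnel: bystander: green plastic funnel standing mouth down, 100 mm in diameter, 105 mm tall; origin at the centre of its underside
- tub: bystander: grey tub 190 x 136 x 94 mm with its sliding lid half open on its track (the lid sticks out 83 mm beyond the +x end); origin at the centre of its underside
Things that resemble listed ones, but are neither listed nor needed, are in the scene too. What is meant by the cartridge is not black, orange or red, and is the smaller of those in its own colour.

How it is judged (in metres and radians):
On the way, in this order (a step that is already met when the one before it is completed fails the run):
1. the cartridge is held clear above the peg it was draining on (z of cartridge in the frame of drainer above 0.099 m and contact force between the fingers and cartridge above 0.5 N), for 0.1 s.
2. the cartridge sits on the bottom of the housing, over the standpipe, and is let go (horizontal distance between cartridge and housing below 0.006 m and z of cartridge in the frame of housing below 0.019 m and angle between cartridge's own z axis and vertical below 0.1 rad and contact force between the fingers and cartridge below 0.1 N), for 0.2 s.
3. the lid is down on the collar with its lugs through the gaps (horizontal distance between lid and housing below 0.005 m and z of lid in the frame of housing between 0.03 and 0.0425 m and angle between lid's own z axis and vertical below 0.08 rad), for 0.1 s.
At the end, for the whole second after the job is handed in: Lid down in the collar (origin 30-42.5 mm above the housing's, within 5 mm of its axis, tilt < 0.08 rad), 33-57 degrees clockwise of the gaps, still (0.02 m/s, 0.15 rad/s), gripped with > 2 N; cartridge on the housing's bottom (within 4 mm, 6 mm of the axis, tilt < 0.1 rad) (all of step 3 and ((x of lid_mark in the frame of housing above 0.015 m and y of lid_mark in the frame of housing between -0.0419 and -0.0272 m) or (x of lid_mark in the frame of housing below -0.015 m and y of lid_mark in the frame of housing between 0.0272 and 0.0419 m)) and horizontal distance between cartridge and housing below 0.006 m and z of cartridge in the frame of housing below 0.019 m and angle between cartridge's own z axis and vertical below 0.1 rad and contact force between the fingers and lid above 2 N and angular speed of lid below 0.15 rad/s and linear speed of lid below 0.02 m/s); the arm keeps its last pose, push and grip.
It fails at once if the lid is turned on into the lock (more than about 78 degrees) (horizontal distance between lid and housing below 0.005 m and z of lid in the frame of housing between 0.03 and 0.0425 m and angle between lid's own z axis and vertical below 0.08 rad and x of lid_mark in the frame of housing between -0.0105 and 0.0105 m).
It fails at once if the cartridge is let go more than 20 mm above its seat in the housing (horizontal distance between cartridge and housing below 0.02 m and z of cartridge in the frame of housing above 0.035 m and contact force between the fingers and cartridge below 0.05 N).
It fails at once if the dispenser, bottle, funnel or tub is shifted more than 20 mm or tipped (distance of any of dispenser, bottle, funnel, tub from where it was at the start of the episode above 0.02 m or angle between any of dispenser, bottle, funnel, tub's own z axis and vertical above 0.25 rad).
It also fails if it takes over 62 s, if anything falls off the work surface, if the arm or the gripper's body presses on something with over 40 N, if the wrist force passes 120 N, or if a joint passes its speed limit or range.

## Working session

There is one attempt and no reset: what is moved stays moved. The work goes in short steps, Python scripts to look and compute and a tool call to move; the robot and the scene stay as the last step left them, time stands still between calls to the robot, and variables do not carry over. Pictures are saved under pics/ and viewed, at most 10 in all, crops included, and the job is handed in when it is done.

Besides the shell and the picture viewer there is one more tool, called in YAML: its name, and indented under it one key for each argument. play_rows: Moves the arm, as the interface text tells. Its arguments: {"type":"object","properties":{"commands":{"type":"array","items":{"type":"array","items":{"type":"array","items":{"type":"number"}}}}},"required":["commands"]}

```bash
mkdir -p pics; cat > h.py <<'E'
import numpy as np, cv2, json
from plant import ctrl
from scipy.spatial.transform import Rotation as R
def px2ray(s,u,v,obs=None):
    K=np.array(s["camera_matrix"])
    x=(u-K[0,2])/K[0,0]; y=(v-K[1,2])/K[1,1]
    if "hand_eye" in s:
        r=np.hypot(x,y); d=np.array([np.sin(r)*x/max(r,1e-9),np.sin(r)*y/max(r,1e-9),np.cos(r)])
        H=np.array(s["hand_eye"]); Rt=R.from_euler('xyz',obs["orientation"],degrees=True).as_matrix()
        return np.array(obs["tool_pos"])+Rt@H[:3,3], Rt@H[:3,:3]@d
    d=np.array([x,y,1.]); return np.array(s["origin"]), np.array(s["rotation"])@d
def at_z(s,u,v,z,obs=None):
    o,d=px2ray(s,u,v,obs); return o+d*(z-o[2])/d[2]
def proj(s,P,obs=None):
    K=np.array(s["camera_matrix"]); P=np.array(P,float)
    if "hand_eye" in s:
        H=np.array(s["hand_eye"]); Rt=R.from_euler('xyz',obs["orientation"],degrees=True).as_matrix()
        p=Rt.T@(P-np.array(obs["tool_pos"])); p=H[:3,:3].T@(p-H[:3,3])
        r=np.hypot(p[0],p[1]); th=np.arctan2(r,p[2]); x,y=th*p[0]/max(r,1e-9),th*p[1]/max(r,1e-9)
    else:
        p=np.array(s["rotation"]).T@(P-np.array(s["origin"])); x,y=p[0]/p[2],p[1]/p[2]
    return np.array([K[0,2]+K[0,0]*x,K[1,2]+K[1,1]*y])
def save(s,name): cv2.imwrite(f"pics/{name}.png",s["color"][:,:,::-1])
E
python3 - <<'E'
from h import *
o=ctrl.get_obs(); print(o)
ims=[]
for n in ["top","side","wrist"]:
    s=ctrl.snapshot(n); ims.append(s["color"][:,:,::-1])
    print(n,{k:np.round(v,4).tolist() for k,v in s.items() if k not in("color",)})
    for nm in ["cartridge","drainer","housing","lid","dispenser","bottle","funnel","tub"]:
        for d in ctrl.find_in(s,nm)[:4]: print(n,nm,np.round(d["bbox"]),round(d["conf"],2))
    save(s,n+"0")
E
```

```text
{'clock': 0.0, 'joint_pos': array([ 8.96172756e+01,  2.05901868e+01,  6.32345930e-01, -1.97545535e-02,
       -7.01346348e+01, -1.65071175e+01]), 'qvel': array([ 0.01294225, -0.01114004, -0.04388697, -0.02538521,  0.01031978,
       -0.06898875]), 'tau': array([-5.86117621e-04, -5.82714844e+01,  2.93061876e+01,  6.99756280e+00,
        7.03525831e-03, -1.66162267e-04]), 'tool_pos': array([0.19598422, 0.64536028, 0.19972711]), 'orientation': array([ 1.79906059e+02, -8.47294835e-03, -1.68965628e+01]), 'force': array([ 0.24669833, -0.12588786,  0.35384903]), 'moment': array([-0.02719674, -0.01579775,  0.01355354]), 'gripper_force': 0.0, 'opening': 0.08776787129839297}
top {'camera_matrix': [[481.4603, 0.0, 257.2512], [0.0, 481.4603, 187.4124], [0.0, 0.0, 1.0]], 'origin': [0.2296, -0.0302, 1.7754], 'rotation': [-169.5181, -0.1638, -91.1141], 'shot': 1}
top cartridge [315. 205.  21.  17.] 0.82
top cartridge [316. 238.  31.  23.] 0.8
top cartridge [283. 234.  22.  26.] 0.76
top cartridge [285. 191.  16.  19.] 0.68
top drainer [305. 170.  35.  58.] 0.78
top drainer [253. 130.  26.  25.] 0.2
[... 712 characters left out ...]
 [338. 268.  22.  26.] 0.57
side drainer [276. 225.  77.  65.] 0.69
side drainer [332. 282. 113. 102.] 0.68
side housing [220. 173.  56.  44.] 0.72
side lid [164. 142.  27.  28.] 0.67
side lid [218. 175.  61.  42.] 0.33
side dispenser [113.  98.  32.  43.] 0.65
side bottle [264. 104.  16.  58.] 0.95
side bottle [166. 142.  25.  27.] 0.55
side funnel [294. 159.  29.  32.] 0.76
side funnel [112.  95.  34.  47.] 0.52
side tub [332. 282. 114. 102.] 0.67
wrist {'camera_matrix': [[297.3186, 0.0, 256.252], [0.0, 297.3186, 195.0649], [0.0, 0.0, 1.0]], 'hand_eye': [[0.0007, -0.9534, -0.3016, 0.0819], [1.0, 0.0003, 0.0014, 0.0004], [-0.0012, -0.3016, 0.9534, -0.1836], [0.0, 0.0, 0.0, 1.0]], 'shot': 3}
```

```bash
sed -i 's/np.array(s\["rotation"\])/R.from_euler("xyz",s["rotation"],degrees=True).as_matrix()/g' h.py
python3 - <<'E'
import cv2,numpy as np
t=cv2.imread("pics/top0.png")[90:290,60:460]; s=cv2.imread("pics/side0.png")[85:395,90:460]
cv2.imwrite("pics/a.png",cv2.resize(t,(800,400),interpolation=cv2.INTER_CUBIC)); cv2.imwrite("pics/b.png",cv2.resize(s,None,fx=1.9,fy=1.9,interpolation=cv2.INTER_CUBIC))
E
```

```text
(no output)
```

View pics/a.png

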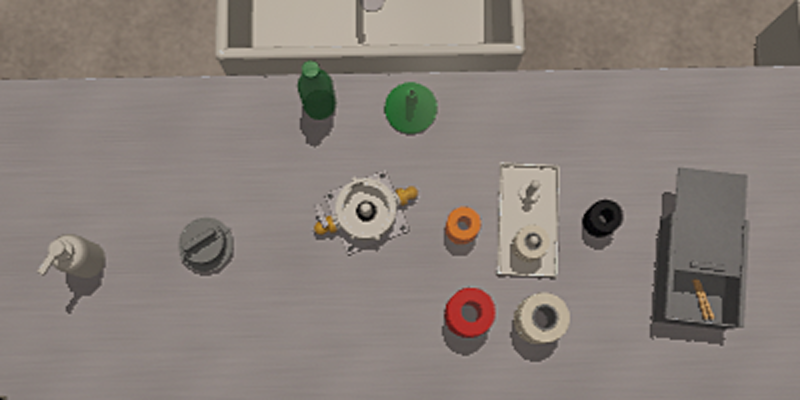

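View pics/b.png

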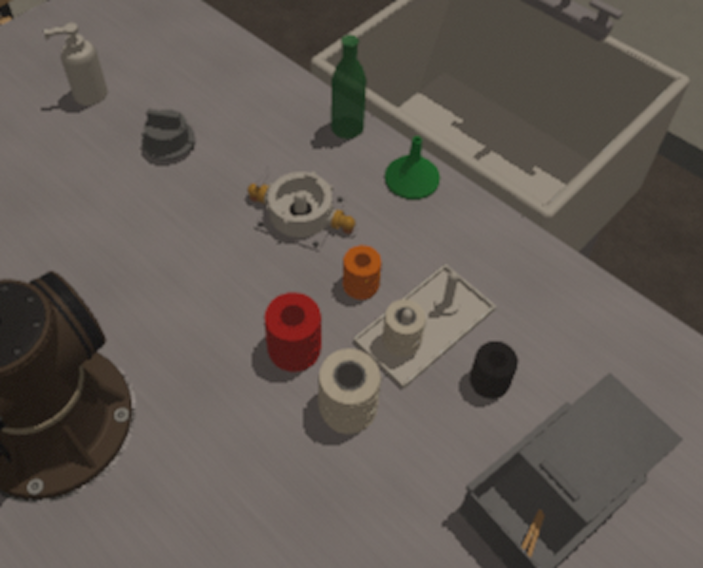

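```bash
python3 - <<'E'
from h import *
t=ctrl.snapshot("top"); s=ctrl.snapshot("side")
T=lambda u,v,z: np.round(at_z(t,60+u/2,90+v/2,z),4)
S=lambda u,v,z: np.round(at_z(s,90+u/1.9,85+v/1.9,z),4)
print("cart top",T(531,241,.084),"side",S(405,312,.084))
print("peg1 tip",T(534,240,.098), S(407,313,.098))
print("peg2 tip",T(535,184,.098), S(452,270,.098))
print("tray corners",[T(*p,.012) for p in[(500,165),(558,167),(558,276),(498,275)]])
print("housing rim c",T(367,207,.05),S(300,198,.05))
print("ports",T(320,229,.03),T(413,193,.03),S(256,191,.03),S(350,222,.03))
print("lid bar ends",T(187,255,.086),T(218,236,.086)," flange c",T(206,245,.03))
for n,p in dict(disp=(80,258),bottle=(318,100),funnel=(411,108),red=(470,312),bigcream=(542,318),black=(603,218),orange=(463,225),tub=(705,250)).items(): print(n,T(*p,.05))
E
```

```text
cart top [ 0.4547 -0.2812  0.084 ] side [ 0.4611 -0.2821  0.084 ]
peg1 tip [ 0.4545 -0.2845  0.098 ] [ 0.4547 -0.29    0.098 ]
peg2 tip [ 0.5547 -0.2908  0.098 ] [ 0.5604 -0.2895  0.098 ]
tray corners [array([ 0.6088, -0.2403,  0.012 ]), array([ 0.6029, -0.3488,  0.012 ]), array([ 0.3986, -0.3385,  0.012 ]), array([ 0.4026, -0.2285,  0.012 ])]
housing rim c [0.5271 0.0091 0.05  ] [0.5246 0.0055 0.05  ]
ports [0.4914 0.0962 0.03  ] [ 0.5552 -0.0756  0.03  ] [0.4929 0.084  0.03  ] [ 0.5581 -0.081   0.03  ]
lid bar ends [0.4411 0.3268 0.086 ] [0.4739 0.2726 0.086 ]  flange c [0.4658 0.3043 0.03  ]
disp [0.4439 0.5266 0.05  ]
bottle [0.7303 0.0972 0.05  ]
funnel [ 0.7117 -0.075   0.05  ]
red [ 0.3338 -0.1717  0.05  ]
bigcream [ 0.3207 -0.2996  0.05  ]
black [ 0.4988 -0.4189  0.05  ]
orange [ 0.4908 -0.1643  0.05  ]
tub [ 0.4369 -0.5996  0.05  ]
```

```bash
cat > d.py <<'E'
import sys
from h import *
# usage: d.py x y z yaw  -> row (turn rad, shift cm) from measured pose, tool pointing straight down
def row(x,y,z,yaw):
    o=ctrl.get_obs(); R0=R.from_euler('xyz',o["orientation"],degrees=True); R1=R.from_euler('xyz',[180,0,yaw],degrees=True)
    return np.round((R0.inv()*R1).as_rotvec(),3).tolist()+np.round(100*R0.inv().apply(np.array([x,y,z])-o["tool_pos"]),2).tolist()
if __name__=="__main__": print(row(*map(float,sys.argv[1:])))
E
python3 d.py .46 .30 .26 -58.8
```

```text
[-0.0, -0.0, 0.731, 35.3, 25.43, -5.93]
```

play_rows:
  commands:
    - [[0, 0, 0.1, 3, 2, -6, 8.7], [0, 0, 0.2, 6, 4.3, -6, 8.7], [0, 0, 0.3, 10, 7, -6, 8.7], [0, 0, 0.4, 13, 9.5, -6, 8.7], [0, 0, 0.5, 17, 12, -6, 8.7], [0, 0, 0.6, 20, 14.5, -6, 8.7], [0, 0, 0.7, 23, 17, -6, 8.7], [0, 0, 0.73, 26, 19, -6, 8.7]]

```text
clock: 2.12
tool_pos: [0.3822, 0.397, 0.2611]
orientation: [-180.0, 0.0, -59.0]
force: [1.5, -0.1, 0.3]
opening: 0.0869
gripper_force: 0.0
```

```bash
python3 d.py .46 .30 .26 -58.8
```

```text
[-0.001, 0.001, -0.004, 12.32, -1.68, 0.11]
```

play_rows:
  commands:
    - [[0, 0, 0, 4, -0.5, 0, 8.7], [0, 0, 0, 8, -1, 0, 8.7], [0, 0, 0, 12.3, -1.7, 0, 8.7], [0, 0, 0, 12.3, -1.7, 0, 8.7], [0, 0, 0, 12.3, -1.7, 0, 8.7]]

```text
clock: 2.53
tool_pos: [0.4613, 0.3007, 0.2608]
orientation: [-180.0, 0.0, -58.9]
force: [-0.8, -0.2, 0.4]
opening: 0.0869
gripper_force: 0.0
```

```bash
python3 - <<'E'
from h import *
import pickle
o=ctrl.get_obs(); s=ctrl.snapshot("wrist"); pickle.dump((o,s),open("lid.pkl","wb")); print(o["tool_pos"],o["orientation"],o["joint_pos"])
for nm in ["lid"]:
    for d in ctrl.find_in(s,nm): print(nm,np.round(d["bbox"]),round(d["conf"],2))
for n,P in dict(c0=[.46,.30,0],c86=[.46,.30,.086],tcp=o["tool_pos"]).items(): print(n,proj(s,P,o))
i=s["color"][:,:,::-1]; cv2.imwrite("pics/lidw.png",cv2.resize(i,(800,600),interpolation=cv2.INTER_CUBIC))
E
```

```text
[0.46130614 0.30072012 0.26080524] [-1.79985714e+02  3.94846002e-04 -5.89436960e+01] [ 5.34874489e+01  6.82457497e+00 -9.64175094e+00  5.30409976e-03
 -7.35203183e+01 -2.24326489e+01]
lid [215. 126.  70.  68.] 0.85
c0 [256.67386435 158.66827747]
c86 [256.82811283 171.32738515]
tcp [255.31614395 229.39969509]
```

View pics/lidw.png

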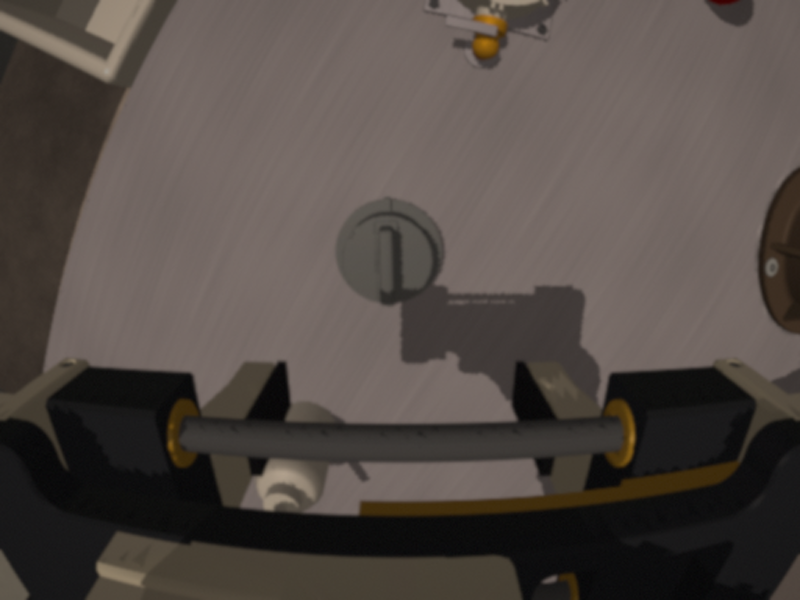

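```bash
python3 - <<'E'
from h import *
import pickle
o,s=pickle.load(open("lid.pkl","rb"))
k=512/800
f=lambda u,v,z: np.round(at_z(s,u*k,v*k,z,o),4)
a,b=f(385,229,.086),f(385.5,291,.086); print(a,b,(a+b)/2,np.linalg.norm(a-b),np.degrees(np.arctan2(*(a-b)[1::-1])))
for p in [(390,198),(390,304),(336,250),(445,250)]: print(f(*p,.018))
p=f(390,200,.018); c=(f(336,250,.018)+f(445,250,.018)+f(390,198,.018)+f(390,304,.018))/4;print(c,np.degrees(np.arctan2(*(p-c)[1::-1])))
g=cv2.cvtColor(s["color"],cv2.COLOR_RGB2GRAY); print(g[165,235:265]); print(g[150,235:265]); print(g[180,235:265])
E
```

```text
[0.4868 0.28   0.086 ] [0.4609 0.3229 0.086 ] [0.47385 0.30145 0.086  ] 0.05011207439330367 -58.879376564835475
[0.4945 0.2624 0.018 ]
[0.4426 0.3495 0.018 ]
[0.5132 0.3301 0.018 ]
[0.4256 0.2775 0.018 ]
[0.468975 0.304875 0.018   ] -58.933286203158126
[85 84 84 83 81 79 77 76 79 83 84 84 83 81 77 68 56 47 43 43 46 56 70 80
 83 84 83 83 84 84]
[87 87 87 86 83 82 81 79 82 85 85 85 83 82 75 63 50 45 44 44 48 60 74 82
 84 85 85 85 85 84]
[83 83 83 83 83 81 80 79 77 79 82 82 82 81 78 71 60 48 43 43 43 47 58 71
 80 82 82 83 82 82]
```

```bash
python3 d.py .51 .15 .27 -85;python3 d.py .526 .008 .27 -110
```

```text
[-0.0, 0.0, 0.458, 15.64, 3.65, -0.93]
[-0.0, 0.0, 0.894, 28.62, 9.64, -0.94]
```

play_rows:
  commands:
    - [[0, 0, 0.12, 4, 1, -1, 8.7], [0, 0, 0.24, 8, 2, -1, 8.7], [0, 0, 0.36, 12, 3, -1, 8.7], [0, 0, 0.48, 15.6, 4, -1, 8.7], [0, 0, 0.6, 19, 5.5, -1, 8.7], [0, 0, 0.72, 22, 7, -1, 8.7], [0, 0, 0.82, 26, 8.5, -1, 8.7], [0, 0, 0.89, 28.6, 9.6, -1, 8.7]]

```text
clock: 3.3
tool_pos: [0.5265, 0.0076, 0.2709]
orientation: [-180.0, 0.0, -109.9]
force: [0.4, 0.3, -0.2]
opening: 0.087
gripper_force: 0.0
```

play_rows:
  commands:
    - [[0, 0, 0, 0, 0, 0, 8.7], [0, 0, 0, 0, 0, 0, 8.7]]

```text
clock: 3.47
tool_pos: [0.5266, 0.0084, 0.2706]
orientation: [180.0, 0.0, -109.7]
force: [1.0, -0.1, -0.6]
opening: 0.0872
gripper_force: 0.0
```

```bash
python3 - <<'E'
from h import *
import pickle
o=ctrl.get_obs(); s=ctrl.snapshot("wrist"); pickle.dump((o,s),open("hou.pkl","wb")); print(o["tool_pos"],o["orientation"],o["joint_pos"][5])
for nm in ["housing"]:
    for d in ctrl.find_in(s,nm): print(nm,np.round(d["bbox"]),round(d["conf"],2))
i=s["color"][90:250,150:360,::-1]; cv2.imwrite("pics/houw.png",cv2.resize(i,None,fx=3.5,fy=3.5,interpolation=cv2.INTER_CUBIC))
E
```

```text
[0.52656201 0.00838482 0.27060639] [ 1.79997024e+02  4.87470098e-03 -1.09749904e+02] -42.01457068721595
housing [202. 107. 111. 117.] 0.87
```

View pics/houw.png

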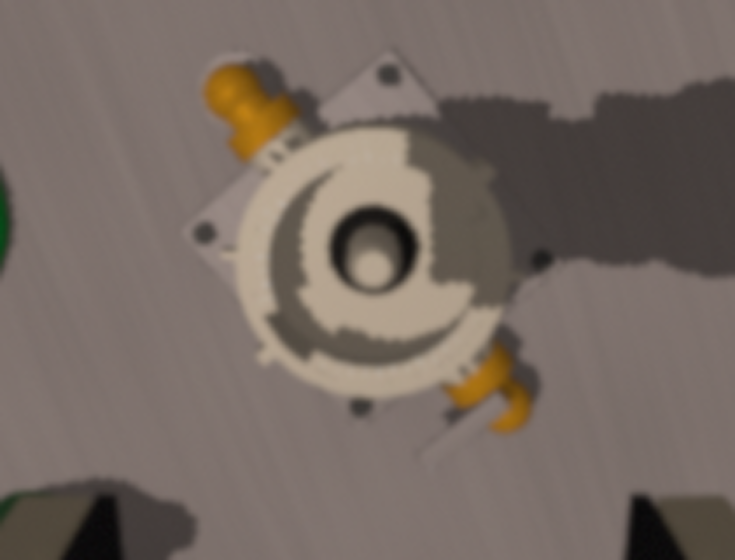

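```bash
python3 - <<'E'
from h import *
import pickle
o,s=pickle.load(open("hou.pkl","rb"))
f=lambda u,v,z: at_z(s,150+u/3.5,90+v/3.5,z,o)
# outer rim ellipse pts
P=np.array([f(*p,.05)[:2] for p in [(236,255),(512,245),(372,126),(372,398),(275,350),(278,155)]])
A=np.c_[2*P,np.ones(len(P))]; b=(P**2).sum(1); x=np.linalg.lstsq(A,b,rcond=None)[0]; c=x[:2]; r=np.sqrt(x[2]+c@c); print("rim",c,r)
ang=lambda p:np.degrees(np.arctan2(*(p[:2]-c)[::-1]))
tip=f(372,270,.055); print("standpipe tip",tip, "bore bottom", f(374,250,.015))
print("gap rib",ang(f(266,358,.046)),"opp",ang(f(487,170,.046)),"bleed",ang(f(225,254,.046)),"port",ang(f(230,90,.03)),ang(f(515,405,.03)),"notch",ang(f(290,338,.047)),"lock",ang(f(275,157,.046)))
pa,pb=f(230,90,.03),f(513,403,.03); print(pa,pb,(pa+pb)/2)
E
python3 d.py .49 -.13 .25 -120;python3 d.py .457 -.283 .25 -120
```

```text
rim [0.52598216 0.0099783 ] 0.05538137392696962
standpipe tip [0.52738948 0.01137431 0.055     ] bore bottom [0.52649231 0.01145577 0.015     ]
gap rib 22.65997676032785 opp -160.00399318240508 bleed -22.71005717875795 port -69.15468938786529 112.87321469881377 notch 23.097945939991725 lock -66.8747348022112
[ 0.5579622 -0.0740096  0.03     ] [0.49126891 0.09239772 0.03      ] [0.52461555 0.00919406 0.03      ]
[0.0, 0.0, 0.182, 14.38, -1.24, 2.06]
[0.0, 0.0, 0.182, 29.9, -3.27, 2.06]
```

play_rows:
  commands:
    - [[0, 0, 0.1, 4, -0.4, 1, 8.7], [0, 0, 0.18, 8, -0.8, 2, 8.7], [0, 0, 0.18, 12, -1.2, 2, 8.7], [0, 0, 0.18, 16, -1.7, 2, 8.7], [0, 0, 0.18, 20, -2.2, 2, 8.7], [0, 0, 0.18, 24, -2.6, 2, 8.7], [0, 0, 0.18, 28, -3, 2, 8.7], [0, 0, 0.18, 29.9, -3.3, 2, 8.7]]

```text
clock: 4.23
tool_pos: [0.4564, -0.2857, 0.2508]
orientation: [-180.0, -0.0, -119.9]
force: [0.6, 0.4, -0.4]
opening: 0.0872
gripper_force: 0.0
```

play_rows:
  commands:
    - [[0, 0, 0, 0, 0, 0, 8.7], [0, 0, 0, 0, 0, 0, 8.7]]

```text
clock: 4.4
tool_pos: [0.4571, -0.2838, 0.2504]
orientation: [180.0, 0.0, -120.0]
force: [-0.1, 0.1, -0.1]
opening: 0.0867
gripper_force: 0.0
```

```bash
python3 - <<'E'
from h import *
import pickle
o=ctrl.get_obs(); s=ctrl.snapshot("wrist"); pickle.dump((o,s),open("car.pkl","wb")); print(o["tool_pos"],o["orientation"],o["joint_pos"][5])
for d in ctrl.find_in(s,"cartridge"): print(np.round(d["bbox"]),round(d["conf"],2))
i=s["color"][70:270,130:380,::-1]; cv2.imwrite("pics/carw.png",cv2.resize(i,None,fx=3,fy=3,interpolation=cv2.INTER_CUBIC))
E
```

```text
[ 0.45713155 -0.2837516   0.25035574] [ 1.79972347e+02  4.75607078e-03 -1.20008269e+02] -19.04846801067373
[336. 158.  76.  73.] 0.67
[147.  72.  54.  48.] 0.67
[257. 218.  38.  53.] 0.66
[302.  71.  82.  77.] 0.63
[235. 144.  46.  47.] 0.58
```

View pics/carw.png

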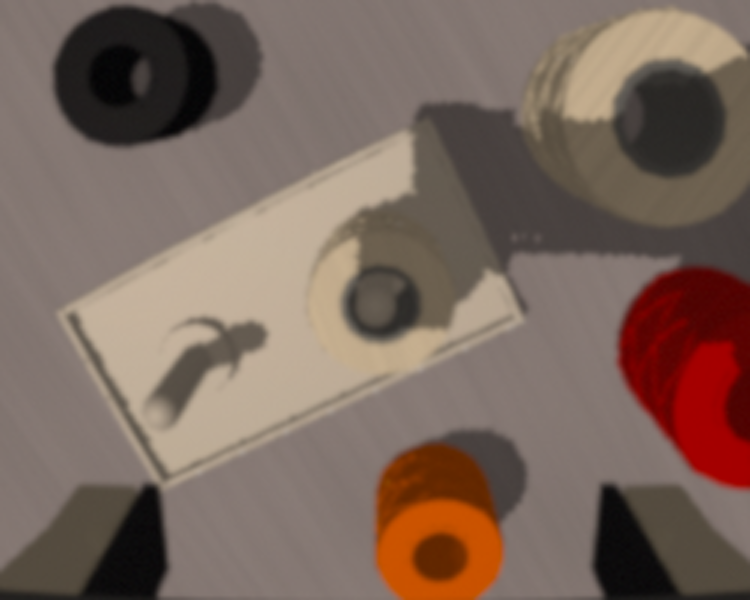

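```bash
python3 - <<'E'
from h import *
import pickle
from d import row
o,s=pickle.load(open("car.pkl","rb"))
f=lambda u,v,z: np.round(at_z(s,130+u/3,70+v/3,z,o),4)
print("bore",f(382,303,.084),"outer l,r",f(308,302,.084),f(452,302,.084),"t/b",f(380,376,.084), "peg tip",f(377,302,.098),"peg2",f(162,413,.098))
print(row(.457,-.283,.055,-120))
E
```

```text
bore [ 0.4546 -0.2854  0.084 ] outer l,r [ 0.4802 -0.3007  0.084 ] [ 0.4299 -0.2717  0.084 ] t/b [ 0.4706 -0.2591  0.084 ] peg tip [ 0.4545 -0.2895  0.098 ] peg2 [ 0.5535 -0.2937  0.098 ]
[0.0, 0.0, 0.002, 0.04, 0.02, 19.56]
```

```bash
python3 d.py .455 -.2855 .055 -120
```

```text
[0.0, 0.0, 0.002, 0.36, 0.07, 19.56]
```

play_rows:
  commands:
    - [[0, 0, 0, 0.36, 0.07, 4, 8.7], [0, 0, 0, 0.36, 0.07, 8, 8.7], [0, 0, 0, 0.36, 0.07, 12, 8.7], [0, 0, 0, 0.36, 0.07, 15, 8.7], [0, 0, 0, 0.36, 0.07, 18, 8.7], [0, 0, 0, 0.36, 0.07, 19.55, 8.7], [0, 0, 0, 0.36, 0.07, 19.55, 8.7]]

```text
clock: 5.08
tool_pos: [0.4525, -0.2845, 0.0517]
orientation: [179.6, -0.1, -119.9]
force: [-1.6, 0.5, 0.1]
opening: 0.087
gripper_force: 0.0
```

play_rows:
  commands:
    - [[0, 0, 0, 0, 0, 0, 7], [0, 0, 0, 0, 0, 0, 6.2], [0, 0, 0, 0, 0, 0, 5.5], [0, 0, 0, 0, 0, 0, 5], [0, 0, 0, 0, 0, 0, 4], [0, 0, 0, 0, 0, 0, 4], [0, 0, 0, 0, 0, 0, 4], [0, 0, 0, 0, 0, 0, 4]]

```text
clock: 5.75
tool_pos: [0.455, -0.2872, 0.0562]
orientation: [-179.9, 0.0, -120.0]
force: [-1.7, 1.6, 7.2]
opening: 0.0571
gripper_force: 30.2
```

play_rows:
  commands:
    - [[0, 0, 0, 0, 0, -1, 4], [0, 0, 0, 0, 0, -2.5, 4], [0, 0, 0, 0, 0, -4.5, 4], [0, 0, 0, 0, 0, -6.5, 4], [0, 0, 0, 0, 0, -8.5, 4], [0, 0, 0, 0, 0, -10.5, 4], [0, 0, 0, 0, 0, -12, 4], [0, 0, 0, 0, 0, -12, 4]]

```text
clock: 6.42
tool_pos: [0.4559, -0.2878, 0.1792]
orientation: [-179.7, 0.0, -120.0]
force: [0.9, -0.4, -0.5]
opening: 0.0568
gripper_force: 30.2
```

play_rows:
  commands:
    - [[0, 0, 0, 0, 0, 0, 4], [0, 0, 0, 0, 0, 0, 4], [0, 0, 0, 0, 0, 0, 4]]

```text
clock: 6.67
tool_pos: [0.4535, -0.2867, 0.1742]
orientation: [179.9, -0.0, -120.0]
force: [1.0, -0.5, -1.2]
opening: 0.057
gripper_force: 30.2
```

```bash
python3 - <<'E'
from h import *
from d import row
import pickle
o=ctrl.get_obs(); s=ctrl.snapshot("wrist"); pickle.dump((o,s),open("car2.pkl","wb")); print(o["tool_pos"],o["force"],o["opening"],o["gripper_force"])
print(row(.5262,.010,.175,-120))
i=s["color"][150:384,130:390,::-1]; cv2.imwrite("pics/car2.png",cv2.resize(i,None,fx=2.5,fy=2.5,interpolation=cv2.INTER_CUBIC))
E
```

```text
[ 0.45353978 -0.28674076  0.17420203] [ 0.97716348 -0.45674375 -1.15698681] 0.0569838043042103 30.176988844759762
[0.002, -0.0, -0.001, -29.32, 8.57, -0.07]
```

View pics/car2.png

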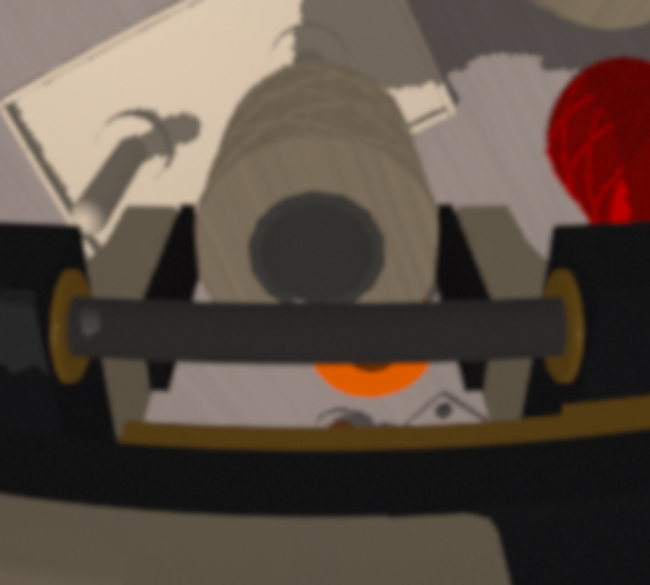

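```bash
python3 - <<'E'
from h import *
import pickle
o,s=pickle.load(open("car2.pkl","rb"))
Rt=R.from_euler('xyz',o["orientation"],degrees=True)
for p in [(317,249),(249,249),(385,249),(317,192),(196,240),(440,240)]:
    q=at_z(s,130+p[0]/2.5,150+p[1]/2.5,o["tool_pos"][2]+.029,o); print(p,np.round(Rt.inv().apply(q-o["tool_pos"]),4))
E
```

```text
(317, 249) [ 0.0003  0.0003 -0.029 ]
(249, 249) [ 0.0002 -0.0156 -0.029 ]
(385, 249) [ 0.0002  0.0163 -0.029 ]
(317, 192) [ 0.0149  0.0003 -0.029 ]
(196, 240) [ 0.0024 -0.0281 -0.0291]
(440, 240) [ 0.0023  0.0293 -0.0289]
```

play_rows:
  commands:
    - [[0, 0, 0, -3, 0.9, 0, 4], [0, 0, 0, -7, 2, 0, 4], [0, 0, 0, -11, 3.2, 0, 4], [0, 0, 0, -15, 4.4, 0, 4], [0, 0, 0, -19, 5.6, 0, 4], [0, 0, 0, -23, 6.7, 0, 4], [0, 0, 0, -27, 7.9, 0, 4], [0, 0, 0, -29.3, 8.6, 0, 4]]

```text
clock: 7.38
tool_pos: [0.5269, 0.0131, 0.1745]
orientation: [180.0, -0.0, -119.9]
force: [0.7, -0.3, -1.6]
opening: 0.0571
gripper_force: 30.3
```

play_rows:
  commands:
    - [[0, 0, 0, 0, 0, 1, 4], [0, 0, 0, 0, 0, 2, 4], [0, 0, 0, 0, 0, 3, 4], [0, 0, 0, 0, 0, 3, 4], [0, 0, 0, 0, 0, 3, 4], [0, 0, 0, 0, 0, 3, 4]]

```text
clock: 7.88
tool_pos: [0.5265, 0.0088, 0.1452]
orientation: [-180.0, -0.0, -120.1]
force: [-0.5, 0.3, -1.2]
opening: 0.0571
gripper_force: 30.3
```

```bash
python3 - <<'E'
from h import *
from d import row
import pickle
o=ctrl.get_obs(); s=ctrl.snapshot("wrist"); print(o["tool_pos"],o["force"])
print(row(.5262,.010,.105,-120))
t=ctrl.snapshot("side"); 
i=s["color"][120:330,130:390,::-1]; j=t["color"][140:240,180:300,::-1]
a=cv2.resize(i,(495,400),interpolation=cv2.INTER_CUBIC); b=cv2.resize(j,(300,400),interpolation=cv2.INTER_CUBIC)
cv2.imwrite("pics/ins.png",np.hstack([a,b]))
E
```

```text
[0.52645938 0.00876373 0.14521263] [-0.45472027  0.29329915 -1.17934009]
[-0.0, 0.0, -0.002, -0.07, 0.1, 4.05]
```

View pics/ins.png

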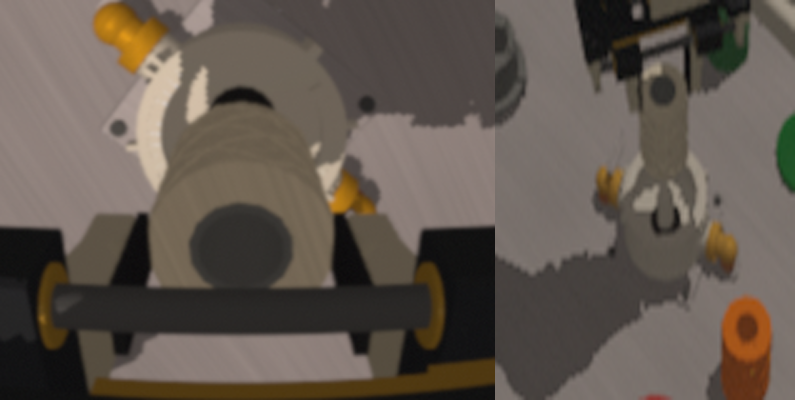

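play_rows:
  commands:
    - [[0, 0, 0, -0.07, 0.1, 1.5, 4], [0, 0, 0, -0.07, 0.1, 3, 4], [0, 0, 0, -0.07, 0.1, 4, 4], [0, 0, 0, -0.07, 0.1, 5, 4], [0, 0, 0, -0.07, 0.1, 6, 4], [0, 0, 0, -0.07, 0.1, 6.5, 4], [0, 0, 0, -0.07, 0.1, 6.5, 4], [0, 0, 0, -0.07, 0.1, 6.5, 4]]

```text
clock: 8.65
tool_pos: [0.5261, 0.0108, 0.0802]
orientation: [180.0, -0.0, -120.0]
force: [1.5, -0.4, -0.6]
opening: 0.0569
gripper_force: 30.3
```

play_rows:
  commands:
    - [[0, 0, 0, 0, 0, 0.8, 4], [0, 0, 0, 0, 0, 1.5, 4], [0, 0, 0, 0, 0, 2.0, 4], [0, 0, 0, 0, 0, 2.3, 4], [0, 0, 0, 0, 0, 2.3, 4], [0, 0, 0, 0, 0, 2.3, 4]]

```text
clock: 9.15
tool_pos: [0.5255, 0.0104, 0.0574]
orientation: [180.0, -0.1, -120.0]
force: [-3.3, -1.1, 6.4]
opening: 0.0571
gripper_force: 30.0
```

play_rows:
  commands:
    - [[0, 0, 0, 0, 0, 0, 5.8], [0, 0, 0, 0, 0, 0, 6.2], [0, 0, 0, 0, 0, 0, 7], [0, 0, 0, 0, 0, 0, 8], [0, 0, 0, 0, 0, 0, 8.7], [0, 0, 0, 0, 0, 0, 8.7], [0, 0, 0, 0, 0, 0, 8.7], [0, 0, 0, 0, 0, 0, 8.7]]

```text
clock: 9.82
tool_pos: [0.526, 0.0109, 0.0571]
orientation: [180.0, -0.0, -120.0]
force: [0.1, 0.3, -0.0]
opening: 0.0866
gripper_force: 0.0
```

play_rows:
  commands:
    - [[0, 0, 0, 0, 0, -1, 8.7], [0, 0, 0, 0, 0, -3, 8.7], [0, 0, 0, 0, 0, -6, 8.7], [0, 0, 0, 0, 0, -10, 8.7], [0, 0, 0, 0, 0, -14, 8.7], [0, 0, 0, 0, 0, -18, 8.7], [0, 0, 0, 0, 0, -20, 8.7], [0, 0, 0, 0, 0, -20, 8.7]]

```text
clock: 10.48
tool_pos: [0.5285, 0.0111, 0.2641]
orientation: [-179.6, 0.4, -120.0]
force: [1.0, -0.4, -0.7]
opening: 0.0873
gripper_force: 0.0
```

```bash
python3 - <<'E'
from h import *
from d import row
o=ctrl.get_obs(); s=ctrl.snapshot("wrist"); print(o["tool_pos"],o["force"],o["joint_pos"])
print(row(.5,.15,.25,-90),row(.469,.305,.25,-58.9))
print(proj(s,[.5262,.010,.085],o), proj(s,[.5262,.010,.05],o), "crop origin 160,110 x4")
i=s["color"][110:250,160:350,::-1]; cv2.imwrite("pics/seat.png",cv2.resize(i,None,fx=4,fy=4,interpolation=cv2.INTER_CUBIC))
E
```

```text
[0.52853317 0.01108057 0.26405025] [ 0.95661712 -0.4250447  -0.67855344] [ 22.56387963   4.15550931 -12.2860102    0.11468464 -72.99381719
 -52.58626969]
[-0.005, 0.003, -0.524, -10.66, 9.31, 1.11] [-0.006, 0.002, -1.067, -22.53, 19.75, 1.12]
[258.51389137 168.29633026] [258.51848883 162.65810622] crop origin 160,110 x4
```

View pics/seat.png

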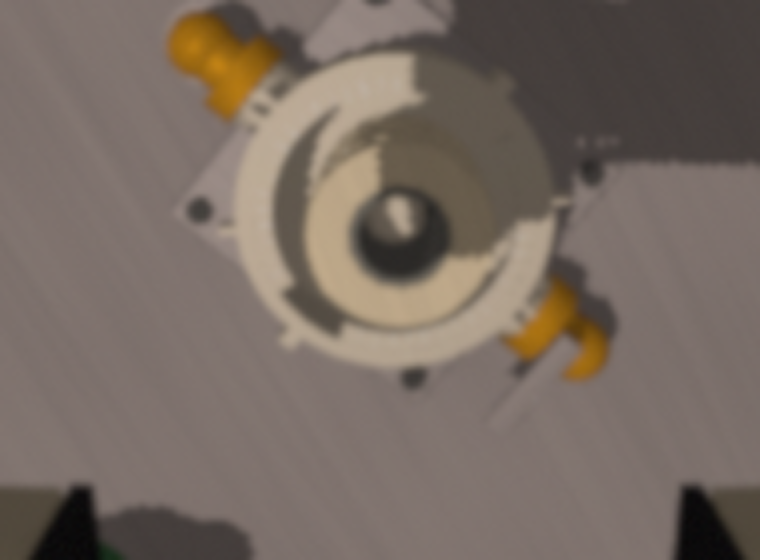

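play_rows:
  commands:
    - [[0, 0, -0.12, -3, 3, 1, 8.7], [0, 0, -0.24, -6, 5.5, 1, 8.7], [0, 0, -0.36, -9, 8, 1, 8.7], [0, 0, -0.48, -11.5, 10, 1, 8.7], [0, 0, -0.6, -14, 12.5, 1, 8.7], [0, 0, -0.72, -17, 15, 1, 8.7], [0, 0, -0.84, -20, 17.5, 1, 8.7], [0, 0, -0.96, -22.5, 19.7, 1, 8.7]]

```text
clock: 11.2
tool_pos: [0.4668, 0.306, 0.2466]
orientation: [179.9, -0.0, -64.7]
force: [0.9, -0.3, -0.2]
opening: 0.0871
gripper_force: 0.0
```

play_rows:
  commands:
    - [[0, 0, -0.1, 0, 0, 0, 8.7], [0, 0, -0.1, 0, 0, 0, 8.7], [0, 0, -0.1, 0, 0, 0, 8.7], [0, 0, -0.1, 0, 0, 0, 8.7]]

```text
clock: 11.53
tool_pos: [0.4678, 0.3033, 0.2469]
orientation: [180.0, -0.0, -59.5]
force: [0.8, -0.5, -0.7]
opening: 0.0868
gripper_force: 0.0
```

```bash
python3 - <<'E'
from h import *
from d import row
print(row(.469,.305,.15,-58.9))
E
```

```text
[0.001, -0.0, -0.011, -0.09, -0.19, 9.69]
```

play_rows:
  commands:
    - [[0, 0, -0.01, -0.1, -0.2, 3, 8.7], [0, 0, -0.01, -0.1, -0.2, 6, 8.7], [0, 0, -0.01, -0.1, -0.2, 8, 8.7], [0, 0, -0.01, -0.1, -0.2, 9.7, 8.7], [0, 0, -0.01, -0.1, -0.2, 9.7, 8.7], [0, 0, -0.01, -0.1, -0.2, 9.7, 8.7]]

```text
clock: 12.03
tool_pos: [0.4693, 0.3048, 0.15]
orientation: [179.9, -0.0, -58.9]
force: [-0.3, 1.0, 1.0]
opening: 0.087
gripper_force: 0.0
```

```bash
python3 - <<'E'
from h import *
from d import row
import pickle
o=ctrl.get_obs(); s=ctrl.snapshot("wrist"); pickle.dump((o,s),open("lid2.pkl","wb")); print(o["tool_pos"],o["orientation"])
print(row(.469,.305,.064,-58.9))
i=s["color"][110:290,150:370,::-1]; cv2.imwrite("pics/lid2.png",cv2.resize(i,None,fx=3.3,fy=3.3,interpolation=cv2.INTER_CUBIC))
E
```

```text
[0.46933755 0.30477175 0.15004557] [ 1.79920486e+02 -4.86282663e-02 -5.88791251e+01]
[-0.001, -0.0, 0.001, 0.0, 0.11, 8.71]
```

View pics/lid2.png

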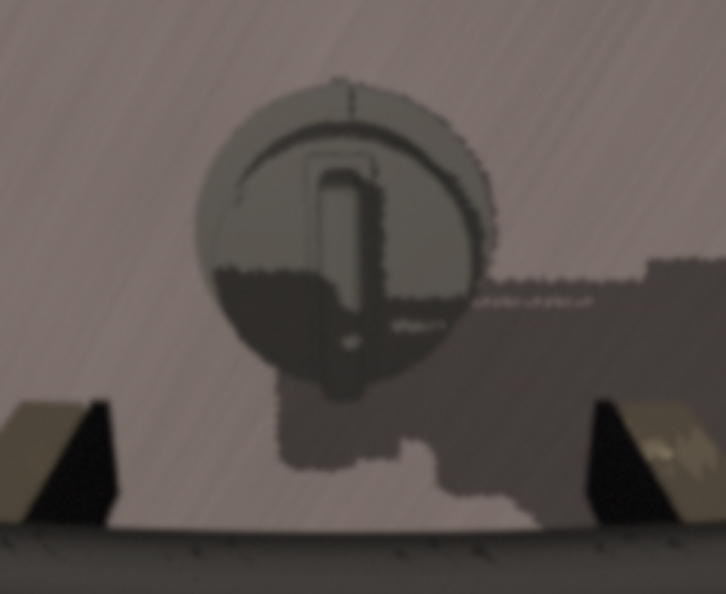

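```bash
python3 - <<'E'
from h import *
import pickle
o,s=pickle.load(open("lid2.pkl","rb"))
Rt=R.from_euler('xyz',o["orientation"],degrees=True)
for p,z in [((340,182),.086),((345,395),.086),((319,285),.086),((363,285),.086),((342,78),.018),((196,228),.018),((495,228),.018)]:
    q=at_z(s,150+p[0]/3.3,110+p[1]/3.3,z,o); print(p,np.round(q,4),np.round(Rt.inv().apply(q-o["tool_pos"]),4))
o,s=o,s
E
```

```text
(340, 182) [0.4869 0.2794 0.086 ] [ 0.0308 -0.0021  0.0641]
(345, 395) [0.455  0.3299 0.086 ] [-0.029  -0.0008  0.064 ]
(319, 285) [0.4774 0.3062 0.086 ] [ 0.0029 -0.0077  0.064 ]
(363, 285) [0.4674 0.3001 0.086 ] [0.0029 0.004  0.0641]
(342, 78) [0.4973 0.2621 0.018 ] [ 0.0509 -0.002   0.1321]
(196, 228) [0.5135 0.3299 0.018 ] [ 0.0012 -0.051   0.132 ]
(495, 228) [0.4278 0.2782 0.018 ] [0.0012 0.0491 0.1321]
```

play_rows:
  commands:
    - [[0, 0, 0, 0.1, -0.15, 3, 8.7], [0, 0, 0, 0.1, -0.15, 5.5, 7], [0, 0, 0, 0.1, -0.15, 7.5, 6], [0, 0, 0, 0.1, -0.15, 8.4, 5], [0, 0, 0, 0.1, -0.15, 8.7, 4.5], [0, 0, 0, 0.1, -0.15, 8.7, 4], [0, 0, 0, 0.1, -0.15, 8.7, 3]]

```text
clock: 12.67
tool_pos: [0.4719, 0.3068, 0.0647]
orientation: [-179.9, 0.0, -58.7]
force: [0.4, -0.2, 0.8]
opening: 0.0527
gripper_force: 0.0
```

play_rows:
  commands:
    - [[0, 0, 0, 0, 0, 0, 2], [0, 0, 0, 0, 0, 0, 1.5], [0, 0, 0, 0, 0, 0, 0.8], [0, 0, 0, 0, 0, 0, 0.5], [0, 0, 0, 0, 0, 0, 0.5], [0, 0, 0, 0, 0, 0, 0.5], [0, 0, 0, 0, 0, 0, 0.5], [0, 0, 0, 0, 0, 0, 0.5]]

```text
clock: 13.33
tool_pos: [0.471, 0.306, 0.0631]
orientation: [180.0, -0.0, -58.7]
force: [-0.4, -0.1, -0.2]
opening: 0.0057
gripper_force: 0.0
```

```bash
python3 - <<'E'
from h import *
o=ctrl.get_obs(); s=ctrl.snapshot("wrist"); t=ctrl.snapshot("side"); p=ctrl.snapshot("top"); print(o["tool_pos"],o["opening"],o["gripper_force"])
a=cv2.resize(s["color"][120:340,120:400,::-1],(480,400),interpolation=cv2.INTER_CUBIC)
b=cv2.resize(t["color"][110:210,130:210,::-1],(320,400),interpolation=cv2.INTER_CUBIC)
cv2.imwrite("pics/miss.png",np.hstack([a,b])); print(ctrl.find_in(p,"lid"),ctrl.find_in(t,"lid"))
E
```

```text
[0.47097814 0.30599327 0.06312629] 0.005746283721330322 0.0
[{'bbox': [154.3, 198.8, 20.6, 23.0], 'conf': 0.69}, {'bbox': [255.0, 127.9, 24.3, 27.2], 'conf': 0.59}] [{'bbox': [163.9, 142.1, 29.0, 26.9], 'conf': 0.75}, {'bbox': [217.4, 177.5, 62.9, 37.3], 'conf': 0.24}]
```

View pics/miss.png

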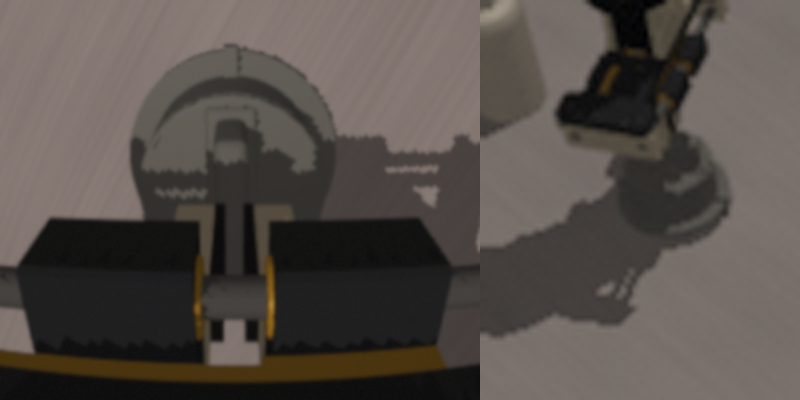

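play_rows:
  commands:
    - [[0, 0, 0, 0, 0, 0, 0], [0, 0, 0, 0, 0, 0, 0], [0, 0, 0, 0, 0, 0, 0], [0, 0, 0, 0, 0, 0, 0], [0, 0, 0, 0, 0, 0, 0]]

```text
clock: 14.0
tool_pos: [0.471, 0.3061, 0.0632]
orientation: [-180.0, 0.0, -58.7]
force: [0.0, -0.5, 0.5]
opening: 0.0007
gripper_force: 0.0
```

```bash
python3 - <<'E'
from h import *
o=ctrl.get_obs(); s=ctrl.snapshot("wrist")
Rt=R.from_euler('xyz',o["orientation"],degrees=True)
c=np.array([.4693,.3048,0])+R.from_euler('z',-58.8,degrees=True).apply([.001,0.0015,0])
def P(x,y,z):
    u=proj(s,c+R.from_euler('z',-58.8,degrees=True).apply([x,y,0])+[0,0,z],o); return np.round([(u[0]-120)*480/280,(u[1]-120)*400/220])
print("lid c",c,"tool",o["tool_pos"])
for n,p in dict(pointer=(.05,0,.018),bl=(.031,.006,.086),br=(.031,-.006,.086),endbase=(.031,0,.060),near=(-.031,0,.086),fl=(0,.05,.018),fr=(0,-.05,.018),dom=(.039,0,.05)).items(): print(n,P(*p))
for z in (.06,.065,.07,.075,.08): print(z,P(.031,.006,z),P(.031,-.006,z))
E
```

```text
lid c [0.47110107 0.30472168 0.        ] tool [0.47102206 0.30605224 0.06316437]
pointer [234.  44.]
bl [216. 134.]
br [252. 134.]
endbase [234. 113.]
near [233. 300.]
fl [130. 155.]
fr [337. 155.]
dom [234.  85.]
0.06 [218. 113.] [250. 113.]
0.065 [218. 117.] [250. 117.]
0.07 [217. 120.] [250. 120.]
0.075 [217. 125.] [251. 125.]
0.08 [216. 129.] [251. 129.]
```

```bash
python3 - <<'E'
from h import *
s=ctrl.snapshot("wrist"); g=cv2.cvtColor(s["color"],cv2.COLOR_RGB2GRAY)
old=cv2.imread("pics/miss.png",0)
print(list(range(232,282,2)))
for v in range(180,320,6): print(v,g[v,232:282:2])
print("old (crop rows)")
for y in range(110,350,12): print(y,old[y,192:280:4])
E
```

```text
[232, 234, 236, 238, 240, 242, 244, 246, 248, 250, 252, 254, 256, 258, 260, 262, 264, 266, 268, 270, 272, 274, 276, 278, 280]
180 [96 96 95 93 86 85 86 85 85 85 85 87 88 86 86 85 84 85 78 87 93 93 93 93
 91]
186 [95 94 94 92 88 93 94 86 72 64 60 58 58 58 65 78 91 91 77 65 88 93 93 93
 92]
192 [94 94 94 93 87 91 87 61 55 54 54 53 53 52 50 44 48 51 54 66 81 91 92 92
 92]
198 [94 94 94 93 86 90 79 70 77 78 78 79 79 78 73 60 48 50 49 49 53 76 92 92
 92]
204 [93 92 92 91 84 74 66 84 91 93 93 93 91 91 85 73 56 50 49 48 54 58 52 51
 50]
210 [92 92 93 92 85 69 50 49 51 64 73 58 57 53 49 49 48 49 49 49 50 50 50 51
 50]
216 [51 50 50 54 55 53 49 47 49 50 50 49 50 50 49 47 46 50 49 49 50 50 49 50
 50]
222 [57 52 50 51 50 47 48 46 49 50 49 50 51 50 49 47 46 49 49 48 51 50 50 49
 50]
228 [65 62 76 76 60 53 48 47 49 49 49 49 51 50 50 48 46 49 49 49 49 49 50 50
 50]
234 [75 76 75 76 75 75 74 76 72 40 11 16 27 18 12 29 68 76 75 75 75 76 76 76
 76]
240 [69 70 70 69 69 70 73 77 71 34 11 13 26 19 14 27 67 77 74 70 70 70 69 70
 69]
246 [19 18 19 19 18 19 46 75 65 25 13 14 25 17 12 19 55 75 59 22 19 17 1
[... 1968 characters left out ...]
 75 45 11 12 25 47 49 49 47 24 10 12 47 75 78 52 18 19]
254 [18 22 53 76 74 29 10 11 23 48 49 49 47 21 10 12 35 74 76 54 25 17]
266 [17 44 54 66 65 17 11 10 24 47 48 48 48 24 12 11 23 68 70 75 60 21]
278 [25 49 54 35 33 30 31 37 36 37 36 37 37 37 38 37 37 38 42 80 79 30]
290 [29 53 53 38 53 59 60 58 55 58 60 60 60 60 57 60 60 59 61 89 91 35]
302 [ 32  68  69  65  67  66  67  67  67  68  68  67  67  67  67  67  68  67
  65  96 121  42]
314 [32 70 61 47 60 62 62 63 62 63 62 62 63 62 63 62 62 62 63 90 98 36]
326 [ 31  52  61  62  63  21  15  19  89 120 119 119 119  85  19  15  21  66
  64  88  90  35]
338 [ 30  37  46  58  64  27  19  22  88 119 120 120 119  86  22  18  27  68
  58  49  42  29]
```

```bash
python3 - <<'E'
from h import *
import pickle
def tri(obs):
    A=np.zeros((3,3));b=np.zeros(3)
    for s,o,u,v in obs:
        c,d=px2ray(s,u,v,o); d=d/np.linalg.norm(d); M=np.eye(3)-np.outer(d,d); A+=M;b+=M@c
    x=np.linalg.solve(A,b); return np.round(x,4),[np.round(proj(s,x,o)-[u,v],1) for s,o,u,v in obs]
o1,s1=pickle.load(open("lid.pkl","rb")); o2,s2=pickle.load(open("lid2.pkl","rb")); o3=ctrl.get_obs(); s3=ctrl.snapshot("wrist"); pickle.dump((o3,s3),open("lid3.pkl","wb"))
print(tri([(s1,o1,246.4,146.6),(s2,o2,253,165.2),(s3,o3,253,196)]))
print(tri([(s2,o2,253,165.2),(s3,o3,253,196)]))
g=[cv2.cvtColor(s["color"],cv2.COLOR_RGB2GRAY) for s in (s1,s2,s3)]
# profiles along bar columns
print("1",list(zip(range(134,160),g[0][134:160,246]))); print("2",list(zip(range(150,180),g[1][150:180,253])));print("3",list(zip(range(176,210),g[2][176:210,253])))
for z in (.06,.07,.086): print(z,[proj(s3,o3["tool_pos"]*[1,1,0]+R.from_euler('z',-58.8,degrees=True).apply([0,y,0])+[0,0,z],o3) for y in(.006,-.006)])
E
```

```text
(array([0.487 , 0.2806, 0.0826]), [array([-0.2, -0.1]), array([-0.7,  0.3]), array([ 1.5, -0.2])])
(array([0.4876, 0.2798, 0.0864]), [array([-0.8, -0. ]), array([1.3, 0. ])])
1 [(134, np.uint8(82)), (135, np.uint8(69)), (136, np.uint8(56)), (137, np.uint8(59)), (138, np.uint8(73)), (139, np.uint8(83)), (140, np.uint8(85)), (141, np.uint8(83)), (142, np.uint8(83)), (143, np.uint8(80)), (144, np.uint8(68)), (145, np.uint8(54)), (146, np.uint8(52)), (147, np.uint8(62)), (148, np.uint8(74)), (149, np.uint8(82)), (150, np.uint8(85)), (151, np.uint8(85)), (152, np.uint8(85)), (153, np.uint8(85)), (154, np.uint8(86)), (155, np.uint8(85)), (156, np.uint8(85)), (157, np.uint8(85)), (158, np.uint8(84)), (159, np.uint8(84))]
2 [(150, np.uint8(54)), (151, np.uint8(67)), (152, np.uint8(79)), (153, np.uint8(86)), (154, np.uint8(87)), (155, np.uint8(84)), (156, np.uint8(81)), (157, np.uint8(82)), (158, np.uint8(84)), (159, np.uint8(85)), (160, np.uint8(74)), (161, np.uint8(58)), (162, np.uint8(49)), (163, np.uint8(48)), (164, np.uint8(49)), (165, np.uint8(53)), (166, np.uint8(63)), (167, np.uint8(7
[... 514 characters left out ...]
88, np.uint8(53)), (189, np.uint8(53)), (190, np.uint8(53)), (191, np.uint8(54)), (192, np.uint8(54)), (193, np.uint8(53)), (194, np.uint8(53)), (195, np.uint8(55)), (196, np.uint8(61)), (197, np.uint8(69)), (198, np.uint8(79)), (199, np.uint8(84)), (200, np.uint8(87)), (201, np.uint8(90)), (202, np.uint8(91)), (203, np.uint8(92)), (204, np.uint8(92)), (205, np.uint8(93)), (206, np.uint8(92)), (207, np.uint8(91)), (208, np.uint8(87)), (209, np.uint8(78))]
0.06 [array([246.56796396, 227.48429449]), array([264.07838252, 227.51510235])]
0.07 [array([246.12327919, 233.62319334]), array([264.46648891, 233.65568648])]
0.086 [array([245.32451338, 244.7238501 ]), array([265.1640914 , 244.75950432])]
```

```bash
python3 - <<'E'
from h import *
import pickle
o,s=pickle.load(open("lid.pkl","rb"))
Rt=R.from_euler('xyz',o["orientation"],degrees=True)
for x in (0,.0095):
  for z in (-.04,-.019,0,.02): print(x,z,[np.round(proj(s,o["tool_pos"]+Rt.apply([x,y,z]),o),1) for y in (-.0434,.0434)])
o,s=pickle.load(open("lid3.pkl","rb"));Rt=R.from_euler('xyz',o["orientation"],degrees=True)
for x in (0,.0095):
  for z in (-.04,-.023,0): print(x,z,np.round(proj(s,o["tool_pos"]+Rt.apply([x,0,z]),o),1))
print(ctrl.get_obs())
E
```

```text
0 -0.04 [array([178.4, 257.4]), array([332.1, 257.4])]
0 -0.019 [array([186.2, 241.1]), array([324.4, 241.1])]
0 0 [array([192. , 228.9]), array([318.6, 228.9])]
0 0.02 [array([197.3, 218. ]), array([313.5, 218.1])]
0.0095 -0.04 [array([176.6, 242.4]), array([333.9, 242.5])]
0.0095 -0.019 [array([184.8, 227.3]), array([325.8, 227.3])]
0.0095 0 [array([191., 216.]), array([319.7, 216. ])]
0.0095 0.02 [array([196.5, 206. ]), array([314.3, 206.1])]
0 -0.04 [255.2 258.8]
0 -0.023 [255.2 244.9]
0 0 [255.3 229.4]
0.0095 -0.04 [255.2 243.6]
0.0095 -0.023 [255.2 230.6]
0.0095 0 [255.3 216.3]
{'clock': 14.15, 'joint_pos': array([ 5.29815588e+01,  1.73647932e+01, -2.39178909e+01, -2.08094936e-03,
       -4.87158551e+01, -2.16959569e+01]), 'qvel': array([-0.04525053, -0.0312886 , -0.03051374, -0.05345911, -0.01620766,
       -0.012618  ]), 'tau': array([-1.68266062e-03, -4.80068421e+01,  2.34263527e+01,  5.59528962e+00,
        4.85728320e-03, -6.40995131e-05]), 'tool_pos': array([0.47098685, 0.30605407, 0.06316368]), 'orientation': array([-1.79999221e+02,  1.99300933e-03, -5.87157711e+01]), 'force': array([ 0.65759661, -0.14761038, -0.40591837]), 'moment': array([ 0.07593953, -0.01760724,  0.00643044]), 'gripper_force': 0.0, 'opening': 0.0004656252010567221}
```

play_rows:
  commands:
    - [[0, 0, 0, 0, 0.05, -0.5, 1], [0, 0, 0, 0, 0.05, -0.5, 2], [0, 0, 0, 0, 0.05, -0.5, 3], [0, 0, 0, 0, 0.05, -0.5, 4], [0, 0, 0, 0, 0.05, -0.5, 4], [0, 0, 0, 0, 0.05, -0.5, 4], [0, 0, 0, 0, 0.05, -0.5, 4], [0, 0, 0, 0, 0.05, -0.5, 4]]

```text
clock: 14.82
tool_pos: [0.4705, 0.3057, 0.0681]
orientation: [180.0, -0.0, -58.7]
force: [-0.3, 0.4, -0.6]
opening: 0.0395
gripper_force: 0.0
```

play_rows:
  commands:
    - [[0, 0, 0, 0, 0, 0.4, 4], [0, 0, 0, 0, 0, 0.8, 4], [0, 0, 0, 0, 0, 1.1, 4], [0, 0, 0, 0, 0, 1.4, 4], [0, 0, 0, 0, 0, 1.4, 4], [0, 0, 0, 0, 0, 1.4, 4]]

```text
clock: 15.32
tool_pos: [0.4704, 0.3056, 0.0538]
orientation: [180.0, -0.0, -58.7]
force: [-0.1, 0.8, -0.4]
opening: 0.0401
gripper_force: 0.0
```

play_rows:
  commands:
    - [[0, 0, 0, 0, 0, 0.4, 4], [0, 0, 0, 0, 0, 0.8, 4], [0, 0, 0, 0, 0, 1.1, 4], [0, 0, 0, 0, 0, 1.1, 4], [0, 0, 0, 0, 0, 1.1, 4]]

```text
clock: 15.73
tool_pos: [0.4704, 0.3056, 0.0428]
orientation: [180.0, -0.0, -58.7]
force: [0.1, -0.6, -0.6]
opening: 0.0397
gripper_force: 0.0
```

play_rows:
  commands:
    - [[0, 0, 0, 0, 0, 0, 3], [0, 0, 0, 0, 0, 0, 2], [0, 0, 0, 0, 0, 0, 1.5], [0, 0, 0, 0, 0, 0, 1], [0, 0, 0, 0, 0, 0, 0.5], [0, 0, 0, 0, 0, 0, 0], [0, 0, 0, 0, 0, 0, 0], [0, 0, 0, 0, 0, 0, 0]]

```text
clock: 16.4
tool_pos: [0.4707, 0.3058, 0.0433]
orientation: [-180.0, 0.0, -58.7]
force: [1.1, -0.2, -0.1]
opening: 0.0121
gripper_force: 30.0
```

play_rows:
  commands:
    - [[0, 0, 0, 0, 0, -1, 0], [0, 0, 0, 0, 0, -3, 0], [0, 0, 0, 0, 0, -5.5, 0], [0, 0, 0, 0, 0, -8.5, 0], [0, 0, 0, 0, 0, -11.5, 0], [0, 0, 0, 0, 0, -14, 0], [0, 0, 0, 0, 0, -15.5, 0], [0, 0, 0, 0, 0, -15.5, 0]]

```text
clock: 17.07
tool_pos: [0.4719, 0.307, 0.2029]
orientation: [-179.6, 0.1, -58.7]
force: [0.6, 0.4, -0.8]
opening: 0.0116
gripper_force: 30.0
```

```bash
python3 d.py .5262 .010 .195 21.8; python3 d.py .5 .15 .195 -20
```

```text
[-0.006, -0.003, -1.405, 28.19, 10.8, 0.68]
[-0.007, -0.001, -0.675, 14.87, 5.77, 0.73]
```

play_rows:
  commands:
    - [[0, 0, -0.12, 3, 1, 0, 0], [0, 0, -0.24, 7, 2.7, 0, 0], [0, 0, -0.36, 11, 4.2, 0, 0], [0, 0, -0.48, 15, 5.7, 0, 0], [0, 0, -0.6, 19, 7.3, 0, 0], [0, 0, -0.72, 23, 8.8, 0, 0], [0, 0, -0.84, 26, 10, 0, 0], [0, 0, -0.96, 28.2, 10.8, 0, 0]]

```text
clock: 17.73
tool_pos: [0.5234, 0.0099, 0.1979]
orientation: [180.0, 0.1, -5.6]
force: [0.8, -0.1, -1.7]
opening: 0.0119
gripper_force: 30.0
```

play_rows:
  commands:
    - [[0, 0, -0.1, 0, 0, 0, 0], [0, 0, -0.2, 0, 0, 0, 0], [0, 0, -0.3, 0, 0, 0, 0], [0, 0, -0.4, 0, 0, 0, 0], [0, 0, -0.445, 0, 0, 0, 0], [0, 0, -0.445, 0, 0, 0, 0], [0, 0, -0.445, 0, 0, 0, 0]]

```text
clock: 18.32
tool_pos: [0.5237, 0.0118, 0.1978]
orientation: [-180.0, 0.1, 19.5]
force: [-0.6, -0.4, -1.9]
opening: 0.0117
gripper_force: 30.0
```

```bash
python3 - <<'E'
from h import *
from d import row
import pickle
o=ctrl.get_obs(); s=ctrl.snapshot("wrist"); pickle.dump((o,s),open("pre.pkl","wb"))
print(o["tool_pos"],o["orientation"],o["joint_pos"][5],o["opening"]); print(row(.5262,.010,.12,21.8))
# rib angle re-measure from seat view
E
python3 - <<'E'
import sys; sys.path.insert(0,'.')
from h import *
import pickle
o,s=pickle.load(open("pre.pkl","rb"))
# lid pointer in tool frame: outline of the lid in this picture
d=ctrl.find_in(s,"lid"); print([(np.round(x["bbox"]),round(x["conf"],2)) for x in d])
Rt=R.from_euler('xyz',o["orientation"],degrees=True)
for p in [(.05,0,.018),(0,.05,.018),(0,-.05,.018)]: print(np.round(proj(s,o["tool_pos"]+Rt.apply([p[0]+.001,p[1],.0433-p[2]]),o),1))
E
```

```text
[0.52371507 0.01178913 0.19779351] [-1.79988260e+02  5.37756701e-02  1.94584990e+01] 86.71050769138378 0.011657827643947582
[-0.0, 0.001, -0.041, 0.17, 0.26, 7.79]
[(array([192., 148., 133., 159.]), 0.91)]
[255.5 147.1]
[320.9 213. ]
[190.2 213. ]
```

```bash
python3 - <<'E'
from h import *
import pickle
from d import row
o,s=pickle.load(open("pre.pkl","rb")); g=cv2.GaussianBlur(cv2.cvtColor(s["color"],cv2.COLOR_RGB2GRAY),(3,3),0)
for v in (205,213,221): print(v,"L",g[v,182:204],"R",g[v,310:334])
print("top",g[138:160,255],g[138:160,245],g[138:160,268])
print(row(.5253,.0096,.12,21.8))
E
```

```text
205 L [112 112 112 111 111 112 113 112 109 103  96  91  90  89  89  89  89  90
  90  90  89  85] R [ 89  90  90  91  91  91  90  90  91  93 100 109 117 121 122 122 122 122
 123 123 122 122 122 122]
213 L [105 105 104 105 104 102 100 101  97  82  64  53  50  50  50  50  51  53
  59  69  79  85] R [ 88  87  87  88  90  90  90  90  90  91  96 104 112 117 119 119 119 120
 120 120 121 121 121 121]
221 L [67 67 67 67 67 67 67 67 66 63 57 52 49 49 48 48 48 48 49 49 49 49] R [ 90  90  88  85  78  73  73  73  72  76  89 106 116 119 120 120 120 120
 119 119 119 119 119 119]
top [165 171 172 172 171 166 157 142 121  97  81  80  87  92  93  94  93  93
  93  93  93  93] [166 164 161 163 166 169 169 166 159 147 134 123 113 101  91  90  92  93
  93  93  93  93] [123 107  97  94  96 106 127 148 155 150 141 128 114 100  91  90  92  93
  93  93  93  93]
[-0.0, 0.001, -0.041, 0.06, 0.26, 7.79]
```

play_rows:
  commands:
    - [[0, 0, -0.04, 0.04, 0.23, 1.5, 0], [0, 0, -0.04, 0.04, 0.23, 3.5, 0], [0, 0, -0.04, 0.04, 0.23, 5.5, 0], [0, 0, -0.04, 0.04, 0.23, 7.2, 0], [0, 0, -0.04, 0.04, 0.23, 7.8, 0], [0, 0, -0.04, 0.04, 0.23, 7.8, 0], [0, 0, -0.04, 0.04, 0.23, 7.8, 0], [0, 0, -0.04, 0.04, 0.23, 7.8, 0]]

```text
clock: 19.08
tool_pos: [0.5262, 0.0101, 0.1213]
orientation: [180.0, -0.1, 21.9]
force: [-0.3, 0.3, -0.9]
opening: 0.0119
gripper_force: 30.0
```

```bash
python3 - <<'E'
from h import *
from d import row
o=ctrl.get_obs(); print(o["force"],o["moment"]); print(row(.525,.0098,.08,21.8))
E
```

```text
[-0.26492982  0.25517327 -0.89774568] [-0.05616381 -0.06161928 -0.04655723]
[0.0, -0.002, 0.001, -0.13, -0.02, 4.13]
```

play_rows:
  commands:
    - [[0, 0, 0, -0.1, 0, 0.8, 0], [0, 0, 0, -0.1, 0, 1.6, 0], [0, 0, 0, -0.1, 0, 2.4, 0], [0, 0, 0, -0.1, 0, 2.8, 0], [0, 0, 0, -0.1, 0, 3.2, 0], [0, 0, 0, -0.1, 0, 3.4, 0], [0, 0, 0, -0.1, 0, 3.4, 0]]

```text
clock: 19.67
tool_pos: [0.5301, 0.0116, 0.0893]
orientation: [179.9, -0.6, 22.0]
force: [3.9, 6.5, 15.2]
opening: 0.012
gripper_force: 30.0
```

play_rows:
  commands:
    - [[0, 0, 0, 0, 0, 0, 0], [0, 0, 0, 0, 0, 0, 0], [0, 0, 0, 0, 0, 0, 0]]

```text
clock: 19.92
tool_pos: [0.53, 0.0116, 0.0894]
orientation: [179.9, -0.6, 22.0]
force: [4.0, 5.7, 14.3]
opening: 0.0117
gripper_force: 30.0
```

```bash
python3 - <<'E'
from h import *
from d import row
o=ctrl.get_obs(); print(o["tool_pos"],o["orientation"],o["force"],o["moment"])
E
```

```text
[0.52995326 0.01158655 0.08939622] [179.91737209  -0.61962611  21.98234772] [ 3.96359213  5.73009379 14.2687234 ] [ 1.9733753  -1.39524969 -0.05614535]
```

```bash
python3 - <<'E'
from h import *
import pickle
o=ctrl.get_obs(); s=ctrl.snapshot("wrist"); pickle.dump((o,s),open("jam.pkl","wb"));g=cv2.GaussianBlur(cv2.cvtColor(s["color"],cv2.COLOR_RGB2GRAY),(3,3),0)
for v in (205,213,221): print(v,"L",g[v,176:204],"R",g[v,310:338])
for c in (245,255,268): print("top",c,g[110:160,c])
c=np.array([.5262,.010,0])
f=lambda a,r,z: c+[r*np.cos(np.radians(a)),r*np.sin(np.radians(a)),z]
for a in (21.8,-68.2,111.8): print(a,np.round(proj(s,f(a,.055,.05),o),1), np.round(proj(s,f(a,.05,.0545),o),1))
for n in("housing","lid"): print([(n,np.round(x["bbox"]),round(x["conf"],2)) for x in ctrl.find_in(s,n)])
E
```

```text
205 L [124 126 127 129 133 141 149 154 155 155 154 153 156 160 162 158 146 125
 105  95  93  92  92  92  92  92  89  83] R [ 95  95  95  95  95  95  96 102 117 138 154 158 150 135 121 114 114 116
 118 116 117 124 131 135 135 135 136 137]
213 L [96 93 88 83 79 79 82 85 87 88 88 88 89 89 86 78 67 58 53 52 52 53 55 59
 63 68 73 80] R [ 90  91  92  93  93  93  93  94  98 109 126 138 133 113  95  86  83  81
  78  79  85  95 104 109 110 110 111 111]
221 L [87 89 86 81 76 73 70 69 68 68 68 68 69 72 73 67 58 51 49 49 49 49 48 48
 48 49 49 49] R [ 93  92  90  88  88  85  76  66  61  65  79  97 111 117 116 112 108 106
 106 106 107 107 106 105 106 106 108 110]
top 245 [123 123 123 122 122 122 122 122 122 122 122 123 123 122 122 123 123 121
 117 114 116 122 127 129 129 128 126 121 114 106 101  99 102 115 136 156
 166 168 169 169 165 154 133 111  99 102 113 121 117 107]
top 255 [123 123 123 123 123 123 123 122 122 122 122 122 121 121 122 122 122 122
 120 118 118 118 115 113 119 135 152 162 165 166 166 166 165 166 167 169
 170 170 169 166 156 136 112  95  86  86  92  99 101 101]
top 268 [123 123 122 123 123 123 123 123 124 124 123 123 122 122 122 123 122 121
 119 116 117 121 126 129 130 129 128 126 120 113 107 104 105 112 129 150
 164 169 170 170 168 160 143 119 100  93  91  90  89  92]
21.8 [255.8 144.9] [255.8 152.3]
-68.2 [322.8 213.2] [318.  215.2]
111.8 [188.3 212.8] [193.1 214.9]
[('housing', array([146., 128., 223.,  91.]), 0.67)]
[('lid', array([189., 155., 133., 151.]), 0.75), ('lid', array([143., 128., 224.,  94.]), 0.25)]
```

play_rows:
  commands:
    - [[0, 0, 0, 0, 0, -0.4, 0], [0, 0, 0, 0, 0, -0.8, 0], [0, 0, 0, 0, 0, -1, 0], [0, 0, 0, 0, 0, -1, 0], [0, 0, 0, 0, 0, -1, 0], [0, 0, 0, 0, 0, -1, 0], [0, 0, 0, 0, 0, -1, 0]]

```text
clock: 20.65
tool_pos: [0.5245, 0.0094, 0.096]
orientation: [180.0, 0.0, 21.9]
force: [3.5, 2.6, -0.2]
opening: 0.0117
gripper_force: 30.0
```

```bash
cat > e.py <<'E'
from h import *
import pickle,sys
o=ctrl.get_obs(); s=ctrl.snapshot("wrist"); pickle.dump((o,s),open(sys.argv[1]+".pkl","wb"));g=cv2.GaussianBlur(cv2.cvtColor(s["color"],cv2.COLOR_RGB2GRAY),(3,3),0)
print(o["tool_pos"],o["orientation"],o["force"],o["moment"],o["opening"])
for v in (205,213,221): print(v,"L",g[v,180:204],"R",g[v,310:334])
for c in (245,255,268): print("top",c,g[130:220,c])
E
python3 e.py up1; python3 - <<'E'
import sys; sys.path.insert(0,'.')
from h import *
import pickle
o,s=pickle.load(open("pre.pkl","rb")); g=cv2.GaussianBlur(cv2.cvtColor(s["color"],cv2.COLOR_RGB2GRAY),(3,3),0)
print("pre"); 
for c in (245,255,268): print("top",c,g[130:220,c])
E
```

```text
[0.52446118 0.00944289 0.09603874] [1.79996339e+02 3.83215114e-03 2.18630861e+01] [ 3.53468036  2.57619216 -0.24579098] [ 0.70416322 -1.39683882  0.03936553] 0.011653465860917457
205 L [ 96 100 110 123 133 136 134 132 133 136 143 144 133 113  98  92  91  91
  91  91  91  91  89  84] R [ 93  93  93  93  93  93  93  94 101 117 136 147 146 139 130 122 116 111
 108 106 106 105 105 105]
213 L [76 79 80 77 72 69 68 68 68 67 65 60 55 52 50 50 49 49 49 50 53 59 67 75] R [ 88  88  89  91  92  92  92  92  93  95 101 110 117 120 120 119 118 117
 117 117 118 118 119 119]
221 L [112 108 102  92  81  73  68  67  67  66  64  58  53  50  49  49  49  49
  48  48  48  49  49  49] R [ 91  91  88  81  70  60  54  52  52  58  74  95 112 120 122 122 122 122
 122 122 122 122 122 122]
top 245 [113 105 101 104 118 139 157 167 169 169 169 165 152 129 107  97  99 114
 138 158 167 169 168 165 154 133 110  98  97  97  97  97  97  97  97  96
  96  96  96  95  90  79  65  55  50  50  50  50  52  57  65  73  82  90
  94  95  92  88  85  86  89  92  93  93  93  92  91  90  87  81  73  66
  61  57  53  50  48  48  50
[... 1219 characters left out ...]
1 172 172 171 166 157 142 121  97
  81  80  87  92  93  94  93  93  93  93  93  93  93  93  93  93  92  91
  87  78  66  58  55  54  55  55  55  55  57  60  67  76  85  92  94  93
  92  89  85  82  83  86  89  90  90  85  75  64  57  55  54  54  55  55
  55  56  56  56  56  58  63  70  78  83  86  88  89  89  89  89  89  89]
top 268 [166 154 140 131 132 138 141 137 123 107  97  94  96 106 127 148 155 150
 141 128 114 100  91  90  92  93  93  93  93  93  93  93  93  93  93  92
  89  81  70  61  57  56  56  56  56  56  56  58  62  69  77  85  92  95
  93  89  85  83  84  87  89  90  91  92  92  91  91  91  90  90  89  88
  87  86  85  85  84  83  83  82  82  81  81  81  81  79  75  67  59  55]
```

play_rows:
  commands:
    - [[0, 0, 0, 0, 0, -1, 0], [0, 0, 0, 0, 0, -3, 0], [0, 0, 0, 0, 0, -6, 0], [0, 0, 0, 0, 0, -8, 0], [0, 0, 0, 0, 0, -9, 0], [0, 0, 0, 0, 0, -9, 0], [0, 0, 0, 0, 0, -9, 0]]

```text
clock: 21.28
tool_pos: [0.5234, 0.0093, 0.1855]
orientation: [-180.0, 0.1, 21.8]
force: [-0.3, -0.9, -2.3]
opening: 0.0116
gripper_force: 30.0
```

```bash
python3 - <<'E'
from h import *
from d import row
o=ctrl.get_obs(); print(o["tool_pos"],o["force"],o["moment"]); print(row(.48,.21,.186,21.8),row(.48,.21,.055,21.8))
# housing measured again, unoccluded? mean top-camera view
t=ctrl.snapshot("top"); print([(np.round(x["bbox"],1),x["conf"]) for x in ctrl.find_in(t,"housing")])
E
```

```text
[0.52339961 0.00927185 0.18554164] [-0.2933157  -0.85630051 -2.26508689] [-0.03464696 -0.03868247  0.04784382]
[-0.001, 0.001, 0.001, 3.44, -20.25, -0.04] [-0.001, 0.001, 0.001, 3.45, -20.24, 13.06]
[(array([304.6, 169. ,  34.1,  58.7]), 0.73), (array([217.6, 183.5,  53. ,  31.9]), 0.62)]
```

play_rows:
  commands:
    - [[0, 0, 0, 0.6, -3.5, 0, 0], [0, 0, 0, 1.2, -7.5, 0, 0], [0, 0, 0, 1.9, -11.5, 0, 0], [0, 0, 0, 2.5, -15, 1, 0], [0, 0, 0, 3, -18, 4, 0], [0, 0, 0, 3.4, -20.2, 7.5, 0], [0, 0, 0, 3.4, -20.2, 10.5, 0], [0, 0, 0, 3.4, -20.2, 12, 0]]

```text
clock: 22.05
tool_pos: [0.4774, 0.2088, 0.061]
orientation: [179.9, 0.4, 21.9]
force: [-0.7, -1.2, -2.1]
opening: 0.0119
gripper_force: 30.0
```

play_rows:
  commands:
    - [[0, 0, 0, 0, 0, 0.6, 0], [0, 0, 0, 0, 0, 1.3, 0], [0, 0, 0, 0, 0, 1.8, 0], [0, 0, 0, 0, 0, 2.1, 0], [0, 0, 0, 0, 0, 2.1, 0], [0, 0, 0, 0, 0, 2.1, 0]]

```text
clock: 22.55
tool_pos: [0.4813, 0.2097, 0.0459]
orientation: [-180.0, -0.1, 21.8]
force: [0.3, 0.7, -1.9]
opening: 0.0116
gripper_force: 30.0
```

play_rows:
  commands:
    - [[0, 0, 0, 0, 0, 0.2, 0], [0, 0, 0, 0, 0, 0.4, 0], [0, 0, 0, 0, 0, 0.5, 0], [0, 0, 0, 0, 0, 0.5, 0], [0, 0, 0, 0, 0, 0.5, 0]]

```text
clock: 22.97
tool_pos: [0.4806, 0.2092, 0.0431]
orientation: [180.0, -0.0, 21.9]
force: [-12.1, -3.4, 28.2]
opening: 0.0117
gripper_force: 30.0
```

play_rows:
  commands:
    - [[0, 0, 0, 0, 0, -0.2, 0.8], [0, 0, 0, 0, 0, -0.2, 1.5], [0, 0, 0, 0, 0, -0.2, 2.5], [0, 0, 0, 0, 0, -0.2, 3], [0, 0, 0, 0, 0, -0.2, 3], [0, 0, 0, 0, 0, -0.2, 3], [0, 0, 0, 0, 0, -0.2, 3], [0, 0, 0, 0, 0, -0.2, 3]]

```text
clock: 23.63
tool_pos: [0.4807, 0.2096, 0.0419]
orientation: [180.0, 0.0, 21.9]
force: [0.1, 0.1, 0.7]
opening: 0.0297
gripper_force: 0.0
```

```bash
python3 e.py rel; python3 - <<'E'
import sys; sys.path.insert(0,'.')
from h import *
import pickle
o,s=pickle.load(open("rel.pkl","rb")); Rt=R.from_euler('xyz',o["orientation"],degrees=True)
z0=o["tool_pos"][2]
for p in [(.05,0,.018),(.045,.0218,.018),(.0,.05,.018),(0,-.05,.018),(.031,0,.086),(.039,0,.05)]: print(p,np.round(proj(s,o["tool_pos"]+Rt.apply([p[0],p[1],z0-p[2]]),o),1))
E
```

```text
[0.480746   0.20957383 0.04194501] [1.79990038e+02 2.10758586e-02 2.18625720e+01] [0.10532218 0.0928555  0.65761591] [-0.05259337  0.01862577 -0.0513334 ] 0.029687824207149112
205 L [123 123 123 122 122 123 123 124 124 123 119 111 101  94  91  91  91  91
  91  91  91  91  88  82] R [ 92  92  92  92  92  92  91  92  93  97 106 116 121 123 123 121 118 115
 114 115 118 121 121 120]
213 L [69 69 69 69 69 69 69 69 69 68 64 58 53 51 51 51 51 51 51 51 52 55 62 73] R [ 84  87  90  91  91  91  91  91  92  93  95  99 100  93  82  73  69  68
  68  68  68  67  67  69]
221 L [67 68 68 68 68 69 69 69 68 67 64 59 53 50 50 50 49 49 49 49 50 51 55 61] R [51 55 62 69 71 71 68 63 58 56 58 61 64 66 66 66 65 65 65 66 66 66 66 66]
top 245 [124 123 122 123 124 125 126 126 126 126 125 124 124 125 126 127 127 127
 126 126 126 123 114 100  89  89  92  94  94  94  94  94  94  94  94  94
  93  93  90  82  70  61  56  54  54  54  54  54  54  55  59  64  70  76
  84  91  94  94  91  87  85  86  88  90  92  92  92  91  90  88  84  79
  70  62  55  51  49  48  48  47  47  48  49  52  55  59  61  62  63  63]
top 255
[... 236 characters left out ...]
  91  88  85  86  88  91  91  89  83  73  63  57  55  55
  55  55  55  56  56  57  57  57  58  62  69  76  82  86  88  89  90  91]
top 268 [122 123 124 125 124 124 125 126 126 124 123 122 123 124 125 125 125 125
 125 124 123 121 116 104  93  90  93  94  95  94  94  94  94  94  94  94
  94  94  92  86  76  65  59  57  57  57  56  56  57  57  60  64  70  77
  85  93  96  94  91  88  86  86  89  91  92  93  92  92  92  92  92  91
  91  90  90  90  90  90  90  89  88  87  87  86  85  83  77  69  60  55]
(0.05, 0, 0.018) [255.5 148.7]
(0.045, 0.0218, 0.018) [286.3 155.8]
(0.0, 0.05, 0.018) [321.2 214.9]
(0, -0.05, 0.018) [189.9 214.8]
(0.031, 0, 0.086) [255.3 207.2]
(0.039, 0, 0.05) [255.5 174.6]
```

play_rows:
  commands:
    - [[0, 0, 0, 0, 0, 0.25, 3], [0, 0, 0, 0, 0, 0.25, 2], [0, 0, 0, 0, 0, 0.25, 1.5], [0, 0, 0, 0, 0, 0.25, 0.8], [0, 0, 0, 0, 0, 0.25, 0], [0, 0, 0, 0, 0, 0.25, 0], [0, 0, 0, 0, 0, 0.25, 0], [0, 0, 0, 0, 0, 0.25, 0]]

```text
clock: 24.35
tool_pos: [0.4807, 0.2096, 0.0396]
orientation: [180.0, 0.0, 21.9]
force: [-0.9, -1.0, -2.4]
opening: 0.0117
gripper_force: 30.0
```

play_rows:
  commands:
    - [[0, 0, 0, 0, 0, -1, 0], [0, 0, 0, 0, 0, -3, 0], [0, 0, 0, 0, 0, -6, 0], [0, 0, 0, 0, 0, -10, 0], [0, 0, 0, 0, 0, -13, 0], [0, 0, 0, 0, 0, -14.5, 0], [0, 0, 0, 0, 0, -14.5, 0], [0, 0, 0, 0, 0, -14.5, 0]]

```text
clock: 25.02
tool_pos: [0.4809, 0.2099, 0.186]
orientation: [-179.9, -0.1, 21.9]
force: [-0.3, 0.5, -1.6]
opening: 0.0114
gripper_force: 30.0
```

```bash
python3 d.py .5265 .0103 .125 21.8
```

```text
[-0.001, -0.002, 0.001, -3.22, 20.23, 6.07]
```

play_rows:
  commands:
    - [[0, 0, 0, -0.5, 3, 0, 0], [0, 0, 0, -1.1, 7, 0, 0], [0, 0, 0, -1.8, 11, 0, 0], [0, 0, 0, -2.4, 15, 0, 0], [0, 0, 0, -2.9, 18, 0, 0], [0, 0, 0, -3.2, 20.2, 1, 0], [0, 0, 0, -3.2, 20.2, 4, 0], [0, 0, 0, -3.2, 20.2, 6, 0]]

```text
clock: 25.68
tool_pos: [0.5249, 0.0083, 0.1221]
orientation: [-180.0, 0.1, 21.7]
force: [-5.6, -2.9, 15.0]
opening: 0.0118
gripper_force: 30.0
```

play_rows:
  commands:
    - [[0, 0, 0, 0, 0, 0, 0], [0, 0, 0, 0, 0, 0, 0], [0, 0, 0, 0, 0, 0, 0], [0, 0, 0, 0, 0, 0, 0], [0, 0, 0, 0, 0, 0, 0], [0, 0, 0, 0, 0, 0, 0], [0, 0, 0, 0, 0, 0, 0], [0, 0, 0, 0, 0, 0, 0]]

```text
clock: 26.35
tool_pos: [0.5265, 0.0104, 0.1251]
orientation: [-180.0, -0.0, 21.9]
force: [-0.6, -0.1, -1.6]
opening: 0.0121
gripper_force: 30.0
```

```bash
python3 - <<'E'
from h import *
from d import row
import pickle
o=ctrl.get_obs(); print(o["tool_pos"],o["qvel"].round(2),row(.5265,.0103,.125,21.8))
s=ctrl.snapshot("wrist"); pickle.dump((o,s),open("pre2.pkl","wb"))
g=cv2.GaussianBlur(cv2.cvtColor(s["color"],cv2.COLOR_RGB2GRAY),(3,3),0)
Rt=R.from_euler('xyz',o["orientation"],degrees=True)
print("lid pred",[np.round(proj(s,o["tool_pos"]+Rt.apply([x,y,.0396-.018]),o),1) for x,y in((.05,0),(0,.05),(0,-.05))])
print(g[205,180:204],g[205,308:334]); print(g[136:160,255])
c=np.array([.5262,.010,0]); f=lambda a,r,z: c+[r*np.cos(np.radians(a)),r*np.sin(np.radians(a)),z]
# outer rim edges as radial profiles at visible azimuths around +x side
for a in (0,-10,10,35,45,-45,-35):
    pr=[]
    for r in np.arange(.046,.066,.001):
        u=proj(s,f(a,r,.05),o); pr.append(int(g[int(round(u[1])),int(round(u[0]))]))
    print(a,pr)
E
```

```text
[0.52645278 0.01044096 0.12507169] [-0.07  0.22 -0.16 -0.06  0.02 -0.11] [-0.0, -0.001, 0.001, -0.0, 0.01, 0.01]
lid pred [array([255.5, 149.2]), array([321.8, 216. ]), array([189.3, 215.9])]
[123 123 124 122 116 103  86  75  74  78  84  88  89  89  89  89  89  89
  89  89  87  83  75  69] [ 73  74  79  84  88  89  89  89  89  89  89  89  89  92  97 106 115 120
 121 121 121 122 123 123 123 123]
[173 173 171 161 141 112  86  71  69  76  84  88  89  89  89  89  90  89
  89  89  89  89  90  90]
0 [91, 112, 142, 167, 172, 174, 174, 173, 170, 161, 135, 120, 117, 122, 131, 134, 134, 134, 133, 133, 134]
-10 [86, 91, 121, 150, 170, 173, 173, 173, 171, 157, 135, 135, 128, 134, 135, 136, 137, 136, 135, 134, 134]
10 [77, 84, 93, 106, 127, 150, 172, 174, 171, 163, 146, 126, 112, 113, 120, 130, 133, 134, 133, 131, 126]
35 [87, 97, 104, 126, 139, 157, 170, 172, 172, 159, 134, 114, 106, 110, 122, 128, 130, 130, 132, 131, 128]
45 [92, 118, 153, 169, 174, 172, 172, 172, 171, 163, 147, 121, 113, 122, 128, 131, 131, 131, 130, 129, 130]
-45 [89, 90, 89, 89, 89, 89, 90, 92, 96, 104, 105, 107, 113, 113, 120, 119, 120, 120, 120, 122, 122]
-35 [89, 89, 90, 90, 89, 99, 113, 151, 159, 161, 153, 139, 135, 135, 134, 131, 127, 124, 123, 123, 123]
```

```bash
python3 - <<'E'
from h import *
import pickle
for n in ("rel","pre2"):
    o,s=pickle.load(open(n+".pkl","rb")); g=cv2.GaussianBlur(cv2.cvtColor(s["color"],cv2.COLOR_RGB2GRAY),(3,3),0)
    print(n); 
    for c in (245,255,268): print(c,g[134:220,c])
    for v in (195,205,213): print(v,g[v,180:200],g[v,310:332])
E
```

```text
rel
245 [124 125 126 126 126 126 125 124 124 125 126 127 127 127 126 126 126 123
 114 100  89  89  92  94  94  94  94  94  94  94  94  94  93  93  90  82
  70  61  56  54  54  54  54  54  54  55  59  64  70  76  84  91  94  94
  91  87  85  86  88  90  92  92  92  91  90  88  84  79  70  62  55  51
  49  48  48  47  47  48  49  52  55  59  61  62  63  63]
255 [124 123 122 123 124 125 126 126 126 126 125 124 124 124 120 107  88  80
  86  93  95  95  94  94  94  94  94  94  94  94  94  94  94  94  91  83
  72  62  56  55  55  55  55  55  56  58  63  69  78  87  93  95  94  93
  91  88  85  86  88  91  91  89  83  73  63  57  55  55  55  55  55  56
  56  57  57  57  58  62  69  76  82  86  88  89  90  91]
268 [124 124 125 126 126 124 123 122 123 124 125 125 125 125 125 124 123 121
 116 104  93  90  93  94  95  94  94  94  94  94  94  94  94  94  92  86
  76  65  59  57  57  57  56  56  57  57  60  64  70  77  85  93  96  94
  91  88  86  86  89  91  92  93  92  92  92  92  92  91  91  90  90  90
  90  90  90  89  88  87  87  86  85  83  77  69  60  55]
195 [125 125 125 125 125 125 126 1
[... 1358 characters left out ...]
  62  62  62  62  62  63  66  71  73  75  81  90  93  91
  88  84  81  82  85  88  89  89  90  90  90  89  89  88  86  85  84  84
  83  83  82  82  82  81  81  80  78  74  67  59  54  53]
195 [105 103 103 104 105 106 108 109 110 107 102  95  91  89  89  89  89  89
  89  89] [ 89  89  89  89  89  89  89  89  89  89  91  95 104 111 115 116 116 117
 117 117 117 117]
205 [123 123 124 122 116 103  86  75  74  78  84  88  89  89  89  89  89  89
  89  89] [ 79  84  88  89  89  89  89  89  89  89  89  92  97 106 115 120 121 121
 121 122 123 123]
213 [68 68 68 69 69 68 68 68 67 63 58 53 51 50 50 50 51 52 55 60] [ 87  85  82  83  86  88  89  89  89  89  90  94 103 113 121 124 125 125
 125 125 126 126]
```

```bash
cat > fit.py <<'E'
from h import *
import pickle,sys
from scipy.optimize import least_squares
# rows: pointer, bar end base, bar end top ; cols: right edge, left edge (lid pose in tool: x, up, pitch(far side up +), reference 'rel')
feat=[(.05,0,.018,1),(.031,0,.062,1),(.031,0,.086,1),(0,.05,.018,0),(0,-.05,.018,0)]
o0,s0=pickle.load(open("rel.pkl","rb"))
def pr(h,x,up,ph):
    out=[]
    for X,Y,Z,a in feat:
        zz=Z-.08; dx=X*np.cos(ph)-zz*np.sin(ph); dz=X*np.sin(ph)+zz*np.cos(ph)  # rotate about y at bar centre; far side up
        p=np.array([x+dx,Y,h-(dz+.08)-up])
        # tool z is down: point height over lid base -> tool z = h - height
        Rt=R.from_euler('xyz',o0["orientation"],degrees=True)
        out.append(proj(s0,o0["tool_pos"]+Rt.apply(p),o0)[a])
    return np.array(out)
ref=np.array([149.5,198,212,320.5,191.4]); off=ref-pr(.0419,-.0005,0,0)
def fit(m,h): return least_squares(lambda q:pr(h,*q)+off-m,[0,0,0])
if __name__=="__main__":
    m=np.array(eval(sys.argv[1])); r=fit(m,float(sys.argv[2])); print("x,up,pitch",r.x.round(4),"res",r.fun.round(1),"off",off.round(1))
E
python3 fit.py "[143,199,219,322.7,190]" .0396; python3 fit.py "[142.5,199,219,322.7,190]" .0396
```

```text
x,up,pitch [-0.0006  0.0016  0.1024] res [-0.1  0.2 -0.1 -0.4 -0.4] off [ 0.1  4.1  3.8 -0.6  1.4]
x,up,pitch [-0.0006  0.0015  0.1077] res [-0.   0.1 -0.  -0.4 -0.4] off [ 0.1  4.1  3.8 -0.6  1.4]
```

play_rows:
  commands:
    - [[0, 0, 0, 0, 0, -0.7, 0], [0, 0, 0, 0, 0, -1.5, 0], [0, -0.05, 0, -0.16, 0, -1.5, 0], [0, -0.105, 0, -0.33, 0, -1.5, 0], [0, -0.105, 0, -0.33, 0, -1.5, 0], [0, -0.105, 0, -0.33, 0, -1.5, 0], [0, -0.105, 0, -0.33, 0, -1.5, 0], [0, -0.105, 0, -0.33, 0, -1.5, 0]]

```text
clock: 27.07
tool_pos: [0.523, 0.0089, 0.1399]
orientation: [-180.0, 6.0, 21.9]
force: [-0.4, 0.3, -1.3]
opening: 0.0117
gripper_force: 30.0
```

```bash
python3 e.py pre3; python3 - <<'E'
import sys; sys.path.insert(0,'.')
from h import *
import pickle
o,s=pickle.load(open("pre3.pkl","rb")); Rt=R.from_euler('xyz',o["orientation"],degrees=True)
print("P",o["tool_pos"]+Rt.apply([0,0,-.04]), "lid axis at base (level est)",o["tool_pos"]+Rt.apply([-.0006,0,-.04]))
print("lid up axis", Rt.apply([np.sin(-.105),0,-np.cos(.105)]))
E
```

```text
[0.52297101 0.0088767  0.13989558] [-179.99485305    5.95236325   21.85174662] [-0.39948744  0.31467283 -1.26173183] [ 0.08583945 -0.37432886 -0.03195197] 0.011710798907773684
205 L [70 70 70 69 69 70 70 69 68 63 57 53 52 51 51 52 52 52 52 52 51 51 49 48] R [ 70  72  75  76  74  68  61  58  55  54  54  60  77  99 117 126 128 128
 128 127 127 127 127 127]
213 L [71 71 71 71 71 71 71 71 69 65 59 54 52 52 52 52 52 52 52 51 50 50 51 51] R [ 88  81  72  61  54  52  52  52  52  52  55  65  84 105 120 125 127 127
 126 126 126 126 127 127]
221 L [70 71 71 71 71 71 71 71 71 70 68 63 57 53 52 51 51 51 51 51 52 52 51 51] R [ 52  52  52  52  51  51  51  52  53  59  74  95 113 121 124 124 124 124
 124 124 123 123 123 123]
top 245 [157 164 168 172 174 176 176 174 169 161 151 139 124 110  99  87  77  78
  86  93  95  95  95  95  95  95  95  95  95  95  95  93  88  78  67  60
  58  58  58  58  58  58  58  58  58  58  58  58  58  60  66  73  77  80
  87  94  97  95  93  89  87  87  89  92  93  94  94  94  94  93  91  88
  84  81  78  72  63  56  51  50  50  50  50  49  49  48  49  49  50  50]
top 255
[... 203 characters left out ...]
  71  76  82  90
  97  98  97  95  93  90  87  87  90  92  93  94  93  89  79  68  61  59
  59  59  59  59  59  59  58  56  54  52  51  51  51  52  53  55  57  58]
top 268 [ 98 100 102 104 103 101 100 105 118 129 133 135 137 134 124 107  90  83
  87  93  96  96  95  95  95  95  95  95  95  95  95  94  90  83  72  64
  61  60  60  60  60  60  60  60  60  60  60  60  60  62  66  72  77  82
  89  96  99  97  93  89  85  85  88  91  94  94  95  95  95  95  94  92
  87  76  64  56  52  51  51  51  50  50  50  50  49  49  49  49  49  49]
P [0.52682238 0.0104173  0.17967992] lid axis at base (level est) [0.52626849 0.01019518 0.17974214]
lid up axis [-9.98538742e-04 -4.96685611e-04  9.99999378e-01]
```

play_rows:
  commands:
    - [[0, 0, 0, 0.1, 0, 0.5, 0], [0, 0, 0, 0.15, 0, 1, 0], [0, 0, 0, 0.2, 0, 1.6, 0], [0, 0, 0, 0.28, 0, 2.3, 0], [0, 0, 0, 0.36, 0, 3, 0], [0, 0, 0, 0.43, 0, 3.7, 0], [0, 0, 0, 0.49, 0, 4.18, 0], [0, 0, 0, 0.49, 0, 4.18, 0]]

```text
clock: 27.78
tool_pos: [0.5229, 0.009, 0.0961]
orientation: [-180.0, 6.2, 21.9]
force: [0.6, -0.5, -0.7]
opening: 0.0121
gripper_force: 30.0
```

play_rows:
  commands:
    - [[0, 0, 0, 0, 0, 0, 0], [0, 0, 0, 0, 0, 0, 0], [0, 0, 0, 0, 0, 0, 0], [0, 0, 0, 0, 0, 0, 0]]

```text
clock: 28.12
tool_pos: [0.524, 0.0093, 0.098]
orientation: [180.0, 6.0, 21.9]
force: [-0.1, -0.9, -0.7]
opening: 0.0118
gripper_force: 30.0
```

```bash
cat > p.py <<'E'
from h import *
o=ctrl.get_obs();Rt=R.from_euler('xyz',o["orientation"],degrees=True)
print("axis",(o["tool_pos"]+Rt.apply([-.0006,0,-.04])).round(4),"base z",round(o["tool_pos"][2]-Rt.apply([0,0,.04])[2]-.08,4),o["orientation"].round(2),o["force"].round(1),o["moment"].round(2))
E
python3 p.py
```

```text
axis [0.5273 0.0106 0.1378] base z 0.0577 [180.     5.97  21.87] [-0.1 -0.9 -0.7] [ 0.06 -0.44 -0.09]
```

play_rows:
  commands:
    - [[0, 0, 0, 0.02, 0, 0.3, 0], [0, 0, 0, 0.05, 0, 0.6, 0], [0, 0, 0, 0.08, 0, 0.9, 0], [0, 0, 0, 0.11, 0, 1.2, 0], [0, 0, 0, 0.11, 0, 1.2, 0], [0, 0, 0, 0.11, 0, 1.2, 0]]

```text
clock: 28.62
tool_pos: [0.5237, 0.0092, 0.0853]
orientation: [-180.0, 6.0, 21.9]
force: [0.9, 0.8, -1.8]
opening: 0.0116
gripper_force: 30.0
```

```bash
python3 p.py
```

```text
axis [0.527  0.0106 0.1251] base z 0.045 [-180.      6.02   21.86] [ 0.9  0.8 -1.8] [ 0.38 -0.79 -0.03]
```

play_rows:
  commands:
    - [[0, 0, 0, 0.03, 0, 0.25, 0], [0, 0, 0, 0.05, 0, 0.5, 0], [0, 0, 0, 0.08, 0, 0.7, 0], [0, 0, 0, 0.09, 0, 0.85, 0], [0, 0, 0, 0.09, 0, 0.85, 0], [0, 0, 0, 0.09, 0, 0.85, 0]]

```text
clock: 29.12
tool_pos: [0.5236, 0.0092, 0.0769]
orientation: [-180.0, 6.0, 21.9]
force: [1.6, 0.4, -2.0]
opening: 0.0115
gripper_force: 30.0
```

```bash
python3 p.py
```

```text
axis [0.527  0.0105 0.1167] base z 0.0366 [-180.      6.01   21.86] [ 1.6  0.4 -2. ] [ 0.5  -0.97  0.05]
```

play_rows:
  commands:
    - [[0, 0, 0, 0.01, 0, 0.1, 0], [0, 0, 0, 0.02, 0, 0.2, 0], [0, 0, 0, 0.03, 0, 0.25, 0], [0, 0, 0, 0.03, 0, 0.25, 0], [0, 0, 0, 0.03, 0, 0.25, 0]]

```text
clock: 29.53
tool_pos: [0.5247, 0.0096, 0.0759]
orientation: [180.0, 5.9, 21.9]
force: [-0.5, 4.5, 9.4]
opening: 0.012
gripper_force: 30.0
```

```bash
python3 p.py
```

```text
axis [0.5279 0.0109 0.1158] base z 0.0357 [179.97   5.89  21.9 ] [-0.5  4.5  9.4] [ 1.09  0.32 -0.2 ]
```

play_rows:
  commands:
    - [[0.007, 0, 0.07, 0, -0.025, 0, 0], [0.015, 0, 0.14, 0, -0.05, 0, 0], [0.022, 0, 0.21, 0.01, -0.075, 0, 0], [0.029, 0, 0.28, 0.015, -0.1, 0, 0], [0.036, 0, 0.35, 0.02, -0.125, 0, 0], [0.041, 0, 0.39, 0.027, -0.137, 0, 0], [0.041, 0, 0.39, 0.027, -0.137, 0, 0]]

```text
clock: 30.12
tool_pos: [0.5246, 0.01, 0.0759]
orientation: [180.0, 5.9, -0.7]
force: [1.1, -1.5, 8.5]
opening: 0.0114
gripper_force: 30.0
```

```bash
python3 p.py
```

```text
axis [0.5281 0.01   0.1158] base z 0.0357 [179.96   5.88  -0.72] [ 1.1 -1.5  8.5] [-0.43 -0.35  0.09]
```

play_rows:
  commands:
    - [[0.007, 0, 0.07, 0, -0.025, 0, 0], [0.015, 0, 0.14, 0, -0.05, 0, 0], [0.022, 0, 0.21, 0.01, -0.075, 0, 0], [0.029, 0, 0.28, 0.015, -0.1, 0, 0], [0.036, 0, 0.35, 0.02, -0.125, 0, 0], [0.041, 0, 0.39, 0.027, -0.137, 0, 0], [0.041, 0, 0.39, 0.027, -0.137, 0, 0], [0.041, 0, 0.39, 0.027, -0.137, 0, 0]]

```text
clock: 30.78
tool_pos: [0.5244, 0.0114, 0.0759]
orientation: [-180.0, 5.9, -23.1]
force: [-0.0, -1.7, 9.0]
opening: 0.012
gripper_force: 30.0
```

```bash
python3 p.py; python3 - <<'E'
import sys; sys.path.insert(0,'.')
from h import *
import pickle
o=ctrl.get_obs(); s=ctrl.snapshot("wrist"); g=cv2.GaussianBlur(cv2.cvtColor(s["color"],cv2.COLOR_RGB2GRAY),(3,3),0)
c=np.array([.527,.0103,0])
def prof(r,z,A): 
    out=[]
    for a in A:
        u=proj(s,c+[r*np.cos(np.radians(a)),r*np.sin(np.radians(a)),z],o); out.append(int(g[int(round(u[1])),int(round(u[0]))]))
    return out
A=list(range(-60,21,2)); print(A)
for r,z in((.048,.055),(.050,.055),(.052,.05),(.057,.046),(.059,.046)): print(r,prof(r,z,A))
for cc in (240,250,255,260,270): print(cc,g[120:222,cc])
E
```

```text
axis [0.5277 0.01   0.1158] base z 0.0357 [-180.      5.91  -23.06] [-0.  -1.7  9. ] [-0.23  0.21 -0.04]
[-60, -58, -56, -54, -52, -50, -48, -46, -44, -42, -40, -38, -36, -34, -32, -30, -28, -26, -24, -22, -20, -18, -16, -14, -12, -10, -8, -6, -4, -2, 0, 2, 4, 6, 8, 10, 12, 14, 16, 18, 20]
0.048 [90, 90, 90, 92, 89, 88, 86, 89, 87, 87, 89, 87, 89, 86, 88, 87, 88, 91, 87, 87, 86, 86, 89, 93, 88, 95, 88, 89, 97, 94, 94, 97, 88, 80, 82, 82, 82, 84, 87, 86, 84]
0.05 [145, 137, 152, 150, 143, 151, 152, 158, 159, 132, 145, 153, 163, 148, 163, 156, 138, 79, 73, 79, 139, 155, 162, 165, 160, 167, 162, 161, 156, 166, 168, 166, 129, 118, 136, 142, 134, 145, 123, 139, 138]
0.052 [170, 170, 170, 170, 170, 170, 170, 170, 171, 171, 171, 171, 171, 171, 171, 171, 170, 170, 170, 170, 170, 171, 170, 171, 171, 170, 171, 171, 171, 170, 171, 171, 171, 171, 170, 170, 170, 170, 170, 170, 170]
0.057 [153, 120, 105, 92, 100, 103, 89, 78, 99, 104, 105, 106, 106, 106, 107, 107, 106, 128, 164, 137, 109, 109, 109, 108, 108, 108, 109, 108, 109, 108, 108, 108, 107, 107, 106, 103, 102, 97, 97, 116, 158]
0.059 [176, 
[... 1587 characters left out ...]
  88  90  91
  91  90  88  88  89  91  91  88  81  73  64  60  58  58  58  58  58  58
  58  58  58  58  59  61  66  71  77  84  92  95  95  93  92  90  86  83
  85  88  90  92  91  87  77  66  59  57  57  58  58  58  58  58  58  58
  59  59  59  59  60  60  60  62  67  73  80  85]
270 [135 135 136 136 135 133 125 115 108 106 106 107 107 107 107 110 121 139
 156 167 170 171 170 170 170 167 153 126  98  87  89  92  93  93  93  92
  93  93  93  93  92  92  92  90  83  73  63  58  57  57  58  57  57  57
  58  58  58  58  58  58  60  65  71  76  81  87  93  94  92  90  86  84
  85  88  90  91  91  91  91  91  91  90  90  90  90  90  89  88  85  84
  85  87  88  88  88  86  83  79  74  68  62  57]
```

play_rows:
  commands:
    - [[0, 0, 0, 0, 0, 0, 0], [0, 0, 0, 0, 0, 0, 0], [0, 0, 0, 0, 0, 0, 0], [0, 0, 0, 0, 0, 0, 0], [0, 0, 0, 0, 0, 0, 0], [0, 0, 0, 0, 0, 0, 0]]

```text
clock: 31.33
tool_pos: [0.5244, 0.0114, 0.0759]
orientation: [180.0, 5.9, -23.0]
force: [-0.1, -1.4, 9.6]
opening: 0.0121
gripper_force: 30.0
```

```bash
python3 p.py; python3 -c "
from plant import ctrl
print(ctrl.close_job())"
```

```text
axis [0.5277 0.01   0.1158] base z 0.0357 [180.     5.9  -23.04] [-0.1 -1.4  9.6] [-0.25  0.24 -0.08]
the job is handed in; nothing more can be done
None
```

I handed the job in at about 31 s: the lid is down on the collar, turned to the bleed mark and still gripped; the cartridge was last seen seated in the housing, but the lid bumped its top on a later approach (re-levelled before fitting) and I could not see it again after that; I moved nothing else, and the hand-in gave no verdict.

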